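# Set full scale on the filter photometer

### The arm

A 6-joint arm with a two-finger parallel gripper is mounted at the origin on a cart in front of the work surface, level with it; the furniture and walls round the work are solid. World frame = base frame: x ahead of the robot, y to its left, z up, the work surface at z = 0. Lengths are in mm, angles in rad, forces in N, time in s.
With the tool pointing down it reaches from about 275 to 775 mm from the base axis. Payload 14.6 kg.
Tool frame: the origin (TCP) lies at the very end of the fingers, on their centre line; the grasp point (between the pads) lies 19 mm behind it; z points along the fingers, y is the line along which they close (so a half turn about z gives the same grasp; the last joint's range is limited). The gripper opens to 85 mm and grips with 20 to 120 N. Pads are 22 mm wide; open, the fingers measure 114 mm over their backs; the gripper's body (76 mm by 85 mm) begins 54 mm behind the grasp point. The pads swing forward as they close: fully open they stand 13 mm farther back than shut.
Start: joints at [-1.384, 0.263, -0.048, 1.259, 0, 1.415], TCP at [175.965, -494.636, 198.278] pointing down, gripper open.
Joint ranges: [-2.65, 2.65], [-0.89, 1.7], [-1.18, 1.37], [-2.13, 2.11], [-1.35, 1.29], [-3.14, 3.14]. Speed limits (rad/s): [1.89, 1.89, 2.57, 2.79, 3.14, 3.14].

### API

Orientations are given as a unit quaternion [x, y, z, w].
In Python, from bench import env, imaging, job gives the robot as it stands.
- The arm moves only by the tool arm_command, never from a script. Its argument "moves" is text: rows parted by semicolons, each of 6 numbers parted by spaces: the shift along the tool's x, y, z each as a share of 8 cm, from -1 to 1, then the turn, a rotation vector about the tool's x, y, z each as a share of 2 pi rad, from -1 to 1. A call has 1 to 12 rows; each row is the pose to reach, as a shift and turn from the pose commanded when the call began, along the tool's axes at that moment, turning the shorter way round; what a row does not reach only later rows make up. A row lasts 1/12 s, in which the tool goes at most 41.7 mm and 7.16 degrees, less where a joint would pass 70% of its speed; a pose out of reach is approached as far as the arm can. A call with a number of a shift or a turn outside -1 to 1 is refused whole. A call with a gripper value outside its range is refused whole. "jaw" is the finger opening in mm, from 0 to 85.4, set as the call begins (left out, the last holds). The fingers move at their own pace and stop on an object; "grip_force" is the grip in N (left out, the last holds). Time passes only in rows, so rows that repeat a pose let the fingers close. It gives the time, the measured TCP pose, the force, the opening and the grip force at its end, in the units of the state.
- env.state(): the state, without advancing time (a new reading comes with each control period).
- imaging.grab_frame(name): name is "side" or "top"; returns the picture (384x512x3 uint8, blue, green, red); there is no depth.
- imaging.camera_model(name): a dict with "intrinsics" (3x3 intrinsics, pixels), "extrinsics" (4x4, takes a point from camera to world coordinates). Camera axes: x right, y down, z forward; pixel columns grow to the right and rows downward; lengths in mm; the calibration is good to about 2 mm. A picture is of the moment at which its call begins. camera_model takes no time and is no camera call.
- job.sign_off(): hands the job in; it is judged then, once.
The state is a dict: "time_s": time; "joints": joint angles; "dq": joint speeds; "tau": joint torques, N m; "tcp_pos": TCP position; "tcp_rot": TCP orientation; "ft_force": force on the tool from outside, world axes, zero at the start; "ft_torque": the same for the moment, N m; "finger_gap": finger opening in mm; "gripper_force": force on a finger pad.
Only numpy, scipy, OpenCV 4.12 (cv2) and the standard library are available. Lean on these libraries where they do the work, as an engineer would, in place of code of your own. Each camera call takes 0.05 s, during which the arm holds its last target. There are 200 camera calls.

### The job

First press the reference block fully home in the photometer's cell well, so that its top face is flush with the deck and only the pinch rib stands out. Then use the tuning tool in the slotted full-scale trimmer (the one nearer the right edge) to bring the meter needle's point into the bracket at the right end of the scale, leaving the zero trimmer as it is. Finally put the tool back upright in its stand, collar resting on the stand, without disturbing the other things on the bench.

Things in the scene. Friction and masses are not known exactly. Their poses are not given: they have to be found in the camera images.
- photometer: Fixed flat light grey photometer case, 170 (x) x 200 (y) mm; origin at the centre of its underside, x to its rear, y left, z up; front towards the robot at yaw 0. Flat deck at z = 56 mm in front: rectangular cell well on the left, two slotted trimmers on the right. Behind (x -2 to 84, y +-64) a meter sloping 25 degrees to the front, black frame, top at z = 105 mm.
- well_mouth (a point): Centre of the cell well's mouth at deck level; photometer's axes. Well 38.5 (x) x 26.5 (y) mm, 2.5 mm bevel, floor 40 mm down. A black shutter plate in its foot starts 10 mm above the floor; the block must push it down: about 5 N over all 10 mm, no spring, stays where left. Fully down, it swings the meter's off-flag aside.
- reference_block: Loose aluminium block, about 70 g: 36 (x) x 24 (y) x 40 mm, chamfered foot, standing on the bench; origin at the centre of its underside. Pinch rib on top, 28 (x) x 10 (y) mm, from z = 40 to 54 mm. Goes into the well rib up, its x along the photometer's x, either way round; when flush its origin is 40 mm below the well mouth. The white tap manifold beside its way is 0.14 m high.
- tuning_tool: Loose white plastic tool, about 30 g, 114 mm long, blade down in its stand; origin mid blade edge (lowest point), z up the handle. Flat blade 12 mm wide along x, 2.2 thick along y, 8 long; shank 12 mm diameter to z = 40; collar 26 mm diameter, z 40 to 44; square handle 14 x 14 mm, bevelled corners, z 44 to 114, flats square to x and y.
- tool_stand: Fixed heavy square aluminium block, 56 x 56 x 44 mm high, rubber foot 62 mm square; origin at the centre of its underside. An upright round bore of 16 mm in diameter goes right through its middle; the tool hangs in it by its collar, blade edge 4 mm above the bench.
- stand_bore (a point): Centre of the mouth of the stand's bore, on the stand's top face (z = 44 mm). With the tool hanging in it the tool's origin is 40 mm below this point.
- full_slot (a point): Full-scale trimmer, nearer the right edge: white rotor 20 mm across in a metal collar (inside 23, outside 32, 7.5 mm high on the deck). Point on its axis at the slot's mouth, 6.2 mm above the deck; x along the slot, turning with it, z up. Slot right across, 4.4 mm wide (7.2 at the mouth), 5 mm deep. Turns stiffly (0.03 N m), stays where left.
- full_trimmer (a joint): Angle of the full-scale trimmer, rad, growing clockwise seen from above; stops at -2.2 and 0.9. 1 rad clockwise swings the needle 0.4 rad clockwise (to the right); at 0 the needle is mid bracket. It starts anticlockwise of that (needle left of the bracket).
- zero_slot (a point): Zero trimmer, the same kind and size, 54 mm to the left of the full-scale trimmer (nearer the well). Axis at the slot's mouth. To be left as it is.
- zero_edge (a point): Point on the rim of the zero trimmer's rotor, 10 mm from its axis, at one end of its slot.
- needle_tip (a point): Point of the meter's black needle, under the window; the needle is 46 mm long from its pivot at the lower middle of the meter face and swings over the white scale in the face's plane.
- scale_bracket (a point): Middle of the bracket at the right end of the scale (two long lines 9 mm apart joined by a bar at their outer ends), in the needle's plane, where the needle's point should be; 0.6 rad to the right of straight up the scale. A grey off-flag vane hides it until the block has opened the well's shutter.
- timer: Bystander: loose white bench timer, 42 x 62 x 62 mm, on the left of the bench; origin at its underside.
- beaker_small: Bystander: loose small glass beaker, 53 x 47 x 58 mm, on the bench in front of the tool stand; origin at its underside.
- micropipette: Bystander: loose micropipette lying on its side across the bench in front of the photometer, 239 x 34 x 27 mm; origin in its middle, underside.
There are look-alikes about, which are no part of the job. There is more than one size of the tuning_tool; the job needs the smaller.

How it is judged:
By the outcome, as a careful person would: the job done as asked, in the order asked, and still so for the second after the job is handed in, with the robot touching nothing.
It also fails if it takes over 70 s, if anything falls off the work surface, if the arm or the gripper's body presses on something with over 40 N, if the wrist force passes 120 N, or if a joint passes its speed limit or range.

## Working session

There is one attempt and no reset: what is moved stays moved. The work goes in short steps, Python scripts to look and compute and a tool call to move; the robot and the scene stay as the last step left them, time stands still between calls to the robot, and variables do not carry over. Pictures are saved under pics/ and viewed, at most 10 in all, crops included, and the job is handed in when it is done.

Besides the shell and the picture viewer there is one more tool, called after "Emit:" as name(argument=value, ...) on one line, values as JSON. arm_command: Moves the arm, as the interface text tells. Its arguments: {"type":"object","properties":{"moves":{"type":"string"},"jaw":{"type":"number"},"grip_force":{"type":"number"}},"required":["moves"]}

```bash
mkdir -p pics; ls
python3 - <<'E'
from bench import env, imaging, job
import cv2,numpy as np
for n in("side","top"):
    im=imaging.grab_frame(n);cv2.imwrite(f"pics/{n}0_raw.png",im)
    cv2.imwrite(f"pics/{n}0.png",cv2.resize(im,(800,600),interpolation=cv2.INTER_CUBIC))
    m=imaging.camera_model(n);print(n,np.round(m["intrinsics"],2).tolist(),np.round(m["extrinsics"],4).tolist())
s=env.state();print(s)
E
```

```text
pics
side [[381.05, 0.0, 263.44], [0.0, 381.05, 193.88], [0.0, 0.0, 1.0]] [[0.9247, -0.2071, 0.3195, 239.7092], [-0.38, -0.4485, 0.809, -907.5136], [-0.0242, -0.8694, -0.4935, 595.4955], [0.0, 0.0, 0.0, 1.0]]
top [[445.18, 0.0, 253.74], [0.0, 445.18, 192.54], [0.0, 0.0, 1.0]] [[-0.093, -0.9719, 0.2163, 245.9041], [-0.9957, 0.092, -0.0149, -59.679], [-0.0054, -0.2167, -0.9762, 1488.6007], [0.0, 0.0, 0.0, 1.0]]
{'time_s': 0.1, 'joints': array([-1.38428080e+00,  2.63445973e-01, -4.88536808e-02,  1.25940142e+00,
        3.17981996e-06,  1.41547761e+00]), 'dq': array([ 1.49215292e-03, -8.36957023e-04,  1.66130095e-03,  4.47007858e-04,
       -2.90232993e-03, -9.01239238e-05]), 'tau': array([ 1.74876077e-03, -6.38576031e+01,  3.85061789e+01,  1.00106580e-02,
       -2.59417202e-04,  1.94157786e-05]), 'tcp_pos': array([ 175.92436065, -494.36021702,  197.89555852]), 'tcp_rot': array([ 9.85429091e-01,  1.70086161e-01, -5.46632579e-06, -4.52344674e-04]), 'ft_force': array([-0.83610201,  0.2202148 ,  0.03530736]), 'ft_torque': array([ 0.00445832, -0.01415442, -0.02269472]), 'gripper_force': 0.0, 'finger_gap': 85.38875077228768}
```

View pics/top0.png

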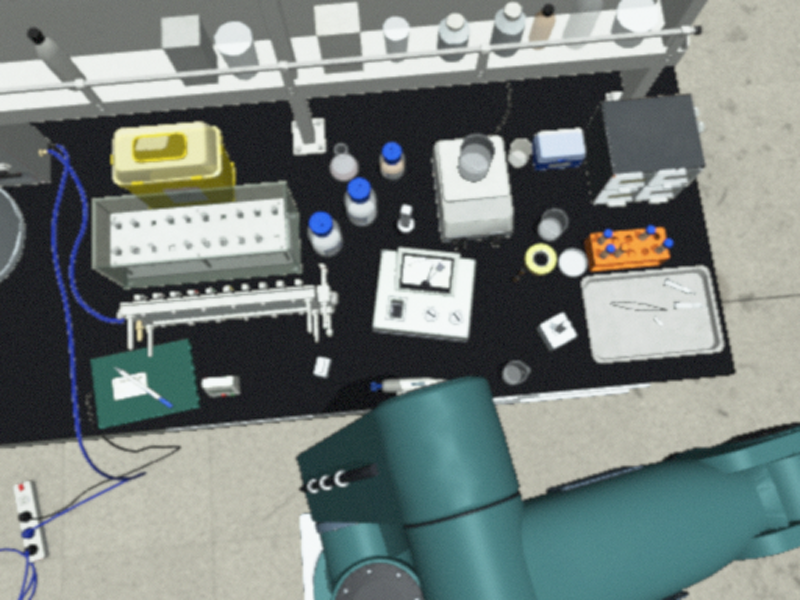

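View pics/side0.png

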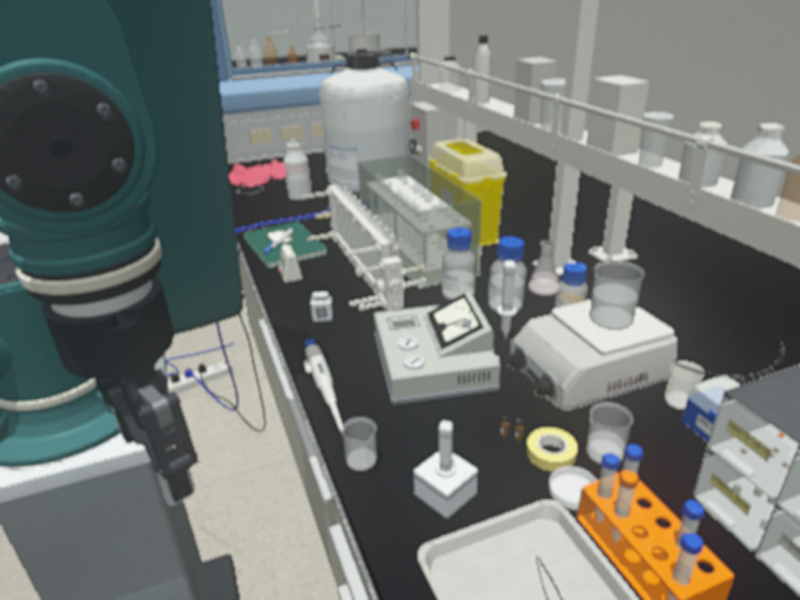

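Candidates for the tool: the one in the square block at top (557,330) / side (445,440), and the one behind the photometer at top (405,218) / side (507,285). I'll enlarge both, plus the photometer and block.

```bash
cat > h.py <<'E'
from bench import env, imaging, job
import cv2,numpy as np
def cam(n):
    m=imaging.camera_model(n);return np.array(m["intrinsics"]),np.array(m["extrinsics"])
def ray(n,p):
    K,E=cam(n);d=E[:3,:3]@np.linalg.solve(K,[p[0],p[1],1.]);return E[:3,3],d/np.linalg.norm(d)
def onz(n,p,z):
    o,d=ray(n,p);return o+d*(z-o[2])/d[2]
def tri(ps,pt):
    (a,u),(b,v)=ray("side",ps),ray("top",pt)
    s=np.linalg.lstsq(np.c_[u,-v],b-a,rcond=None)[0];p,q=a+u*s[0],b+v*s[1]
    return (p+q)/2,np.linalg.norm(p-q)
def proj(n,P):
    K,E=cam(n);c=E[:3,:3].T@(np.asarray(P,float)-E[:3,3]);q=K@c;return q[:2]/q[2]
def crop(im,x,y,w,h,s): # raw px box, scale
    c=im[y:y+h,x:x+w];return cv2.resize(c,(w*s,h*s),interpolation=cv2.INTER_CUBIC)
E
python3 - <<'E'
from h import *
t=cv2.imread("pics/top0_raw.png");s=cv2.imread("pics/side0_raw.png")
o=np.zeros((600,800,3),np.uint8)
a=crop(t,235,125,80,100,5);o[:500,:400]=a          # photometer+other tool top
a=crop(s,235,150,100,110,4);o[:440,400:]=a          # photometer side
b=crop(s,260,260,50,75,3);o[375:600,650:]=b[:, :150]
b=crop(t,335,190,45,40,4);o[440:600,400:580]=b
b=crop(t,192,222,25,25,4);o[500:600,0:100]=b
b=crop(s,190,180,30,25,4);o[500:600,110:230]=b
cv2.imwrite("pics/c1.png",o)
E
```

```text
(no output)
```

View pics/c1.png

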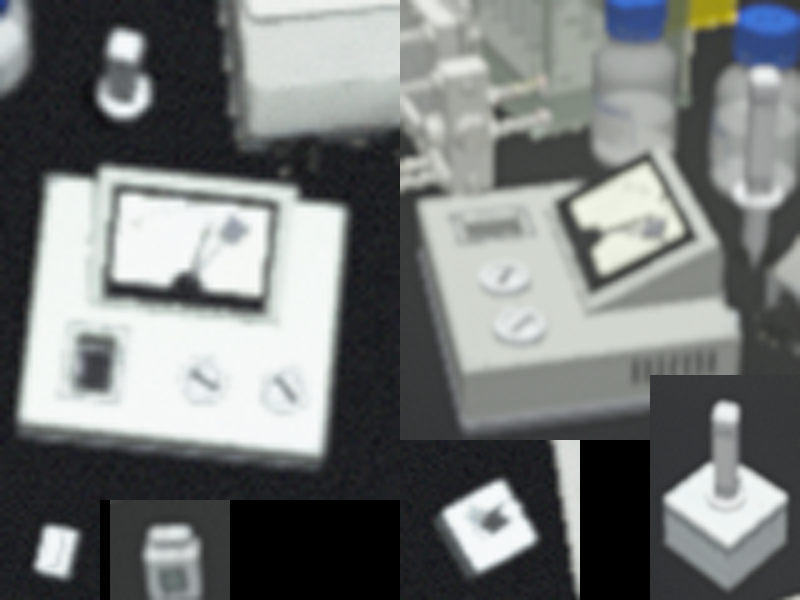

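Crop: the tool behind the photometer, at top (125,70 crop), is clearly longer and fatter (the large look-alike). The one in the square aluminium block is smaller and sits in its stand, so it fits. The block is at raw top (206,235), the well at raw (254,197), the full trimmer at raw (291.8,203), and the zero trimmer at raw (275.8,201). Next I'll measure these with masks.

```bash
cat > meas.py <<'E'
from h import *
def dark(im,c,r,thr=None):
    g=cv2.cvtColor(im,cv2.COLOR_BGR2GRAY).astype(float);x,y=np.round(c).astype(int)
    Y,X=np.mgrid[y-r:y+r+1,x-r:x+r+1];w=g[y-r:y+r+1,x-r:x+r+1];b=np.percentile(w,80)
    w=np.clip(b-35-w,0,None) if thr is None else np.clip(thr-w,0,None);w=w*((X-c[0])**2+(Y-c[1])**2<=r*r)
    m=np.array([(w*X).sum(),(w*Y).sum()])/w.sum();dx,dy=X-m[0],Y-m[1]
    ang=.5*np.arctan2(2*(w*dx*dy).sum(),(w*(dx*dx-dy*dy)).sum());return m,ang
def wdir(n,m,ang,z):
    d=np.array([np.cos(ang),np.sin(ang)])*3;a,b=onz(n,m-d,z),onz(n,m+d,z);return np.degrees(np.arctan2(*(b-a)[1::-1]))
def blob(im,c,thr,r=30):
    g=cv2.cvtColor(im,cv2.COLOR_BGR2GRAY);g4=cv2.resize(g,None,fx=4,fy=4,interpolation=cv2.INTER_CUBIC)
    m=(g4>thr).astype(np.uint8);n,l=cv2.connectedComponents(m);k=l[int(c[1]*4+1.5),int(c[0]*4+1.5)]
    cs,_=cv2.findContours((l==k).astype(np.uint8),cv2.RETR_EXTERNAL,cv2.CHAIN_APPROX_NONE)
    c=max(cs,key=cv2.contourArea);return (c[:,0,:].astype(float)+.5)/4-.5
E
python3 - <<'E'
from meas import *
t=cv2.imread("pics/top0_raw.png");s=cv2.imread("pics/side0_raw.png")
P={}
for n,ct,cs in(("zero",(275.8,201.2),(260.4,219.1)),("full",(291.8,203.2),(264.4,230.9))):
    (mt,at),(ms,as_)=dark(t,ct,3),dark(s,cs,3)
    P[n]=tri(ms,mt);print(n,mt,ms,np.round(P[n][0],1),round(P[n][1],1),"top@62",np.round(onz("top",mt,61),1),"side@62",np.round(onz("side",ms,61),1),"dir",wdir("top",mt,at,61),wdir("side",ms,as_,61))
def corners(c,nn):
    h=cv2.convexHull(c.astype(np.float32));
    for e in np.arange(.5,6,.25):
        a=cv2.approxPolyDP(h,e,True)
        if len(a)<=nn:return a[:,0]
c=blob(t,(265,205),150);a=corners(c,6);print("phot hull");[print(np.round(p,1),np.round(onz("top",p,56),1)) for p in a]
c=blob(t,(206,236),110);a=corners(c,4);print("block",cv2.minAreaRect(c.astype(np.float32)));[print(np.round(p,1),np.round(onz("top",p,40),1)) for p in a]
c=blob(t,(350,212),140);a=corners(c,5);print("stand");[print(np.round(p,1),np.round(onz("top",p,44),1)) for p in a]
g=cv2.cvtColor(t,cv2.COLOR_BGR2GRAY)
print("block");print(g[227:246,198:215]);print("well");print(g[186:210,243:266])
print("tool");print(g[199:222,342:370])
gs=cv2.cvtColor(s,cv2.COLOR_BGR2GRAY);print("sideblock");print(gs[184:207,195:215]);print("sidetool");print(gs[266:300,272:300])
E
```

```text
zero [275.40909091 200.61111111] [260.78680203 218.52791878] [ 529.  -149.6   63.3] 1.8 top@62 [ 528.6 -149.6   61. ] side@62 [ 531.2 -146.3   61. ] dir -132.5643006974262 46.06981652836851
full [291.80398671 202.51937984] [265.  230.5] [ 518.2 -202.3   63. ] 2.7 top@62 [ 517.2 -202.2   61. ] side@62 [ 520.7 -199.7   61. ] dir -146.41691058327453 17.31811311237148
phot hull
[244.6 160.4] [676.1 -61.4  56. ]
[255.4 158.1] [680.5 -98.   56. ]
[293.1 162.1] [ 654.7 -222.5   56. ]
[303.1 166.6] [ 636.  -253.9   56. ]
[298.1 215.6] [ 473.  -218.3   56. ]
[238.9 208.6] [514.2 -28.2  56. ]
block ((205.59559631347656, 234.24266052246094), (9.216353416442871, 12.73311996459961), 14.03624439239502)
[203.6 227.9] [464.2  92.7  40. ]
[211.1 230.1] [454.5  68.8  40. ]
[207.9 240.9] [420.4  81.9  40. ]
[200.1 238.1] [431.7 106.4  40. ]
stand
[360.1 199.9] [ 508.1 -429.8   44. ]
[368.4 214.1] [ 458.2 -449.8   44. ]
[354.1 222.4] [ 435.5 -399.4   44. ]
[345.4 207.6] [ 486.8 -377.7   44. ]
block
[[ 31  34  30  28  31  45  52  50  40  36  36  30  37  33  30  29  32]
 [ 30  34  32  30  56 106 135 135 1
[... 11528 characters left out ...]
135 186 220 236 240 241 242 242 232 199 165 157 159 159 157 152 156 181
  211 236 244 242 236 220 196 158 109  70]
 [192 222 238 243 243 241 241 241 231 196 162 156 158 159 157 150 147 168
  206 235 244 244 243 238 230 211 176 132]
 [227 238 243 243 242 242 241 241 229 190 153 151 155 155 154 149 147 171
  207 233 242 243 243 243 242 236 220 196]
 [240 242 243 243 242 242 242 241 228 185 144 140 145 145 145 144 148 175
  206 228 239 242 242 243 243 243 239 230]
 [242 242 242 242 242 241 240 240 228 186 143 137 138 138 140 140 150 186
  215 228 238 242 242 242 242 243 243 242]
 [241 241 241 242 242 239 234 236 228 193 156 146 143 140 141 144 163 202
  227 233 239 242 242 242 242 242 243 243]]
```

Run:
```python
from meas import *
t=cv2.imread("pics/top0_raw.png");s=cv2.imread("pics/side0_raw.png")
g=255-cv2.cvtColor(t,cv2.COLOR_BGR2GRAY)
import itertools
sub=g[184:208,243:266];
for thr in(30,70,105,130):
    n,l,st,c=cv2.connectedComponentsWithStats((sub>thr).astype(np.uint8));k=l[13,10];p=c[k]+[243,184];print("well",thr,p,st[k],np.round(onz("top",p,56),1))
    cs,_=cv2.findContours((l==k).astype(np.uint8),0,1);r=cv2.minAreaRect(max(cs,key=len));q=np.array(r[0])+[243,184];print(r[1:],np.round(onz("top",q,56),1))
for z in(0,70,140):print("manif",z,[np.round(onz("top",(x/1.5625,y/1.5625),z)[:2]) for x,y in((320,340),(330,270),(338,300))])
print("manif tri",tri((365/1.5625,303/1.5625),(318/1.5625,335/1.5625)))
print("block side rib top centre @54",np.round(onz("side",(204.3,187.6),54),1))
for P in((442.7,87.5,54),(472.1,-414.3,118),(472.1,-414.3,44)):print(P,"proj",proj("side",P),proj("top",P))
```

```text
well 30 [253.52439024 197.43292683] [  4   5  13  17 164] [547.  -79.3  56. ]
((11.287160873413086, 15.380306243896484), 7.125016689300537) [548.2 -79.6  56. ]
well 70 [253.41584158 197.30693069] [  6   7  10  13 101] [547.4 -79.   56. ]
((8.34386157989502, 12.162237167358398), 8.130102157592773) [547.3 -79.1  56. ]
well 105 [253.59459459 197.02702703] [ 7  8  8 11 74] [548.3 -79.7  56. ]
((10.0, 7.0), 90.0) [548.4 -79.4  56. ]
well 130 [253.58928571 197.41071429] [ 8  8  6 11 56] [547.  -79.6  56. ]
((10.0, 5.0), 90.0) [548.4 -79.4  56. ]
manif 0 [array([505.,  91.]), array([659.,  58.]), array([590.,  45.])]
manif 70 [array([493.,  84.]), array([640.,  52.]), array([574.,  40.])]
manif 140 [array([480.,  76.]), array([620.,  47.]), array([557.,  35.])]
manif tri (array([524.0962527 ,  91.4381703 ,   9.47275567]), np.float64(19.353675065140735))
block side rib top centre @54 [444.1  89.6  54. ]
(442.7, 87.5, 54) proj [204.02254628 187.99677595] [205.19607003 233.69655901]
(472.1, -414.3, 118) proj [284.41967984 272.25036767] [362.27574398 206.80454775]
(472.1, -414.3, 44) proj [284.30823627 301.30163794] [357.04300692 210.97649307]
```

Run:
```python
from meas import *
for s in((350,303),(362,308)):
  for t in((313,335),(330,335),(312,310)):print(s,t,tri(np.array(s)/1.5625,np.array(t)/1.5625))
t=cv2.imread("pics/top0_raw.png");s=cv2.imread("pics/side0_raw.png")
o=np.zeros((500,800,3),np.uint8);o[:,:400]=crop(t,180,165,50,62,8)[:500,:400];a=crop(s,190,110,80,100,5);o[:,400:]=a;cv2.imwrite("pics/c2.png",o)
```

```text
(350, 303) (313, 335) (array([511.07398209, 104.48063643,   9.93204824]), np.float64(8.590561361359928))
(350, 303) (330, 335) (array([502.32314854,  66.27897729,  32.14442671]), np.float64(11.207098153264937))
(350, 303) (312, 310) (array([538.4079353 , 105.77388245,  12.50295329]), np.float64(62.26034921456064))
(362, 308) (313, 335) (array([524.7166805 , 104.84282798,  -8.25136757]), np.float64(12.063982606783611))
(362, 308) (330, 335) (array([515.35853353,  66.18849986,  14.85441182]), np.float64(8.629676478127356))
(362, 308) (312, 310) (array([552.97530352, 107.1840935 ,  -7.30633657]), np.float64(42.22963737000186))Traceback (most recent call last):
  File "<stdin>", line 5, in <module>
ValueError: could not broadcast input array from shape (496,400,3) into shape (500,400,3)
```

Emit:
arm_command(moves="1 -1 0 -0 0 -0.1; 1 -1 0 0 0 -0.1; 1 -1 0 0 0 -0.1; 1 -1 0 0 0 -0.1; 1 -1 0 0 0 -0.1", jaw=50)

```text
time_s: 0.52
tcp_pos: [225.1, -390.9, 198.4]
tcp_rot: [0.884, 0.468, 0.0, -0.0]
ft_force: [0.2, 0.4, 0.5]
finger_gap: 50.0
gripper_force: 0.0
```

```bash
cat > plan.py <<'E'
import sys,numpy as np
from bench import env
def plan(wps):
    s=env.state();p=np.array(s["tcp_pos"]);q=s["tcp_rot"];ph=2*np.degrees(np.arctan2(q[1],q[0]))
    ph=(ph+180)%360-180
    print("now",np.round(p,1),"phi",round(ph,1),"ft",np.round(s["ft_force"],1),"gap",round(s["finger_gap"],1))
    for w in wps:
        T=np.array(w[:3],float)
        for _ in range(12):
            f=np.radians(ph);R=np.array([[np.cos(f),np.sin(f),0],[np.sin(f),-np.cos(f),0],[0,0,-1]])
            d=R.T@(T-p)/80;k=max(1,np.abs(d).max());e=np.round(d/k,4 if k==1 else 3)
            dphi=((w[3]-ph+180)%360-180)/k;a=round(-dphi/360,4)
            dist=np.linalg.norm(e)*80;n=max(int(np.ceil(dist/41.7)),int(np.ceil(abs(dphi)/7.16)))
            print(" ".join(f"{v:g}" for v in e),"0 0",f"{a:g}","rows>=",n)
            p=p+R@e*80;ph-=a*360
            if k==1:break
if __name__=="__main__":plan([[float(v) for v in a.split(",")] for a in sys.argv[1:]])
E
python3 plan.py 442.7,87.5,150,158
```

```text
now [ 225.1 -390.9  198.4] phi 55.9 ft [0.2 0.4 0.5] gap 50.0
1 -0.17 0.094 0 0 -0.0438 rows>= 3
1 0.107 0.093 0 0 -0.0434 rows>= 3
1 0.398 0.099 0 0 -0.0465 rows>= 3
1 0.794 0.117 0 0 -0.0552 rows>= 3
0.617 1 0.108 0 0 -0.0507 rows>= 3
0.2371 0.9929 0.0945 0 0 -0.0441 rows>= 3
```

Emit:
arm_command(moves="1 -0.17 0.09 0 0 -0.044;1 -0.17 0.09 0 0 -0.044;1 -0.17 0.09 0 0 -0.044;1 -0.17 0.09 0 0 -0.044")

```text
time_s: 0.85
tcp_pos: [259.2, -317.4, 191.1]
tcp_rot: [0.812, 0.584, 0.0, -0.0]
ft_force: [-0.2, -0.1, 0.1]
finger_gap: 50.2
gripper_force: 0.0
```

Emit:
arm_command(moves="1 0.107 0.09 0 0 -0.044;1 0.107 0.09 0 0 -0.044;1 0.107 0.09 0 0 -0.044;1 0.107 0.09 0 0 -0.044")

```text
time_s: 1.18
tcp_pos: [293.0, -245.3, 183.9]
tcp_rot: [0.724, 0.69, -0.0, 0.0]
ft_force: [-0.1, -0.2, 0.2]
finger_gap: 50.3
gripper_force: 0.0
```

Emit:
arm_command(moves="1 0.4 0.1 0 0 -0.047;1 0.4 0.1 0 0 -0.047;1 0.4 0.1 0 0 -0.047;1 0.4 0.1 0 0 -0.047")

```text
time_s: 1.52
tcp_pos: [329.2, -167.3, 175.8]
tcp_rot: [0.615, 0.789, -0.0, 0.0]
ft_force: [0.4, -0.4, -0.6]
finger_gap: 50.3
gripper_force: 0.0
```

Emit:
arm_command(moves="1 0.8 0.12 0 0 -0.055;1 0.8 0.12 0 0 -0.055;1 0.8 0.12 0 0 -0.055;1 0.8 0.12 0 0 -0.055")

```text
time_s: 1.85
tcp_pos: [372.5, -73.9, 166.0]
tcp_rot: [0.47, 0.883, 0.0, -0.0]
ft_force: [0.5, -1.0, 0.3]
finger_gap: 49.9
gripper_force: 0.0
```

Emit:
arm_command(moves="0.617 1 0.1 0 0 -0.05;0.617 1 0.1 0 0 -0.05;0.617 1 0.1 0 0 -0.05;0.617 1 0.1 0 0 -0.05")

```text
time_s: 2.18
tcp_pos: [411.8, 10.8, 158.0]
tcp_rot: [0.327, 0.945, -0.0, -0.0]
ft_force: [0.4, -0.6, 0.4]
finger_gap: 50.0
gripper_force: 0.0
```

```bash
python3 plan.py 442.7,87.5,110,158
```

```text
now [411.8  10.8 158. ] phi 141.8 ft [ 0.4 -0.6  0.4] gap 50.0
0.2899 0.9918 0.6 0 0 -0.045 rows>= 3
```

Emit:
arm_command(moves="0.29 0.99 0.6 0 0 -0.045;0.29 0.99 0.6 0 0 -0.045;0.29 0.99 0.6 0 0 -0.045;0.29 0.99 0.6 0 0 -0.045;0.29 0.99 0.6 0 0 -0.045")

```text
time_s: 2.6
tcp_pos: [441.4, 85.8, 110.3]
tcp_rot: [0.194, 0.981, -0.0, -0.0]
ft_force: [-0.4, -0.2, 0.5]
finger_gap: 50.0
gripper_force: 0.0
```

Run:
```python
from meas import *
o=np.zeros((500,800,3),np.uint8)
for n in("side","top"):
    im=imaging.grab_frame(n);cv2.imwrite(f"pics/{n}1_raw.png",im)
    if n=="side":o[:,:400]=crop(im,165,110,80,100,5)
    else:o[:496,400:]=crop(im,180,180,50,62,8)
cv2.imwrite("pics/c2.png",o);s=env.state();print(s["tcp_pos"],[ (n,proj(n,s["tcp_pos"])) for n in("side","top")])
```

```text
[441.55524428  85.70371869 110.96800539] [('side', array([201.81180303, 171.14844755])), ('top', array([203.7495537, 231.6915002]))]
```

View pics/c2.png

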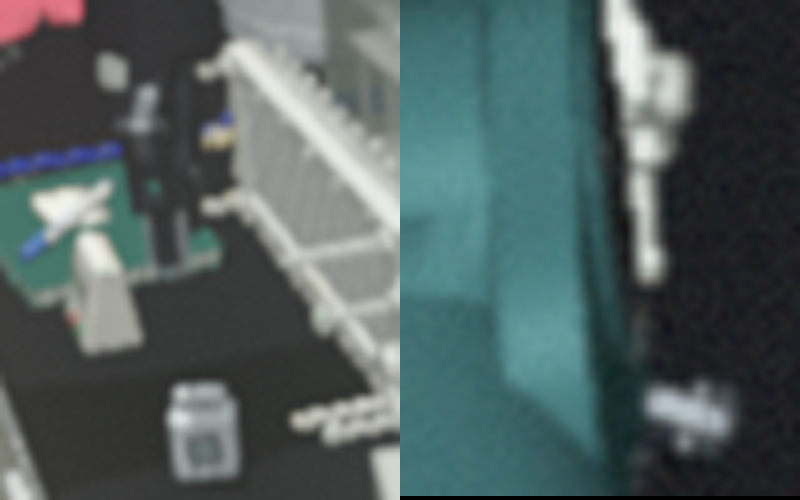

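```bash
python3 - <<'E'
from meas import *
p=env.state()["tcp_pos"];u=np.array([.375,.927,0])
for k in(-30,-25,25,30):
  for z in(0,6):print(k,z,proj("side",p+u*k+[0,0,z]))
E
python3 plan.py 443.5,88.5,42.5,158
```

```text
-30 0 [200.3825361  175.81829785]
-30 6 [200.15797768 173.9247454 ]
-25 0 [200.62551957 175.02439687]
-25 6 [200.40252803 173.13628057]
25 0 [202.95238571 167.42181658]
25 6 [202.74412652 165.58663681]
30 0 [203.17524966 166.69365218]
30 6 [202.96837562 164.8636261 ]
now [441.6  85.7 111. ] phi 157.7 ft [-0.5 -0.5  0.1] gap 50.0
-0.0092 0.0416 0.8559 0 0 -0.0009 rows>= 2
```

Run:
```python
from meas import *
a=cv2.imread("pics/side0_raw.png").astype(int);b=cv2.imread("pics/side1_raw.png").astype(int)
d=np.abs(a-b).max(2)
for r in range(150,182,2):print(r,"".join("#" if v>40 else "+" if v>15 else "." for v in d[r,180:225]))
print(cv2.cvtColor(b.astype(np.uint8),cv2.COLOR_BGR2GRAY)[154:180:2,186:216])
```

```text
150 ..........+###############...................
152 ...........+##############...................
154 .............++#####+++##....................
156 ..............++####+++++....................
158 ..............++####+++......................
160 ..............++#####++......................
162 ................+####+.......................
164 ................+++++........................
166 .............................................
168 .............................................
170 .............................................
172 .............................................
174 .............................................
176 .............................................
178 .............................................
180 .............................................
[[129 111 102 102 102 101 101 107 101  76  53  53  54  68  95 106  83  57
   54  60  59  55  57  58  55  54  61  93 123 129]
 [113 101 101 102 102 103 104 109 106  82  60  54  55  64  91 108  95  79
   81  93  96  81  64  57  56  57  56  56  59  68]
 [168 121 100 101 101 102 102 106 106  87  63  54 
[... 625 characters left out ...]
 56  54  56  57  57  56
   57  57  56  57  56  56  57  57  58  57  57  58]
 [166 166 166 165 152 111  67  53  55  56  57  56  57  57  57  57  58  56
   57  57  57  57  57  57  56  57  57  57  58  57]
 [165 166 166 166 162 140  95  58  55  56  55  56  56  57  56  56  55  55
   56  57  57  56  56  57  56  57  58  57  57  58]
 [165 165 165 166 165 155 118  71  55  56  57  57  57  56  56  56  57  56
   57  57  56  56  57  56  56  56  56  57  58  56]
 [164 165 166 166 167 163 144  99  61  55  56  56  57  57  57  56  57  56
   58  57  55  56  56  56  56  57  56  57  57  57]
 [158 160 156 147 139 136 126  90  58  54  56  57  56  56  55  57  57  55
   56  57  56  56  56  57  56  55  57  57  57  56]]
```

Emit:
arm_command(moves="0 0.03 0.3 0 0 0;0 0.03 0.6 0 0 0;0 0.03 0.65 0 0 0;0 0.03 0.65 0 0 0;0 0.03 0.65 0 0 0", jaw=36)

```text
time_s: 3.12
tcp_pos: [442.5, 89.1, 59.4]
tcp_rot: [0.192, 0.981, 0.0, 0.0]
ft_force: [0.4, 0.8, 0.2]
finger_gap: 36.0
gripper_force: 0.0
```

Run:
```python
from meas import *
im=imaging.grab_frame("side");cv2.imwrite("pics/side2_raw.png",im);tp=imaging.grab_frame("top");cv2.imwrite("pics/top2_raw.png",tp)
o=np.zeros((480,800,3),np.uint8);o[:,:480]=cv2.convertScaleAbs(crop(im,180,150,48,48,10),alpha=1.5,beta=-30);o[:,480:]=crop(tp,190,215,32,48,10)
cv2.imwrite("pics/c3.png",o);s=env.state();p=s["tcp_pos"];print(p,s["ft_force"],s["finger_gap"]);u=np.array([.375,.927,0])
for k in(-25,-18,18,25):print(k,proj("side",p+u*k))
```

```text
[442.96119462  89.41529197  59.64319138] [ 0.34360548  0.43046195 -0.60305853] 36.13725608115434
-25 [202.63554432 190.10489435]
-18 [202.95288809 188.95038143]
18 [204.53193581 183.20572487]
25 [204.82905333 182.12479607]
```

View pics/c3.png

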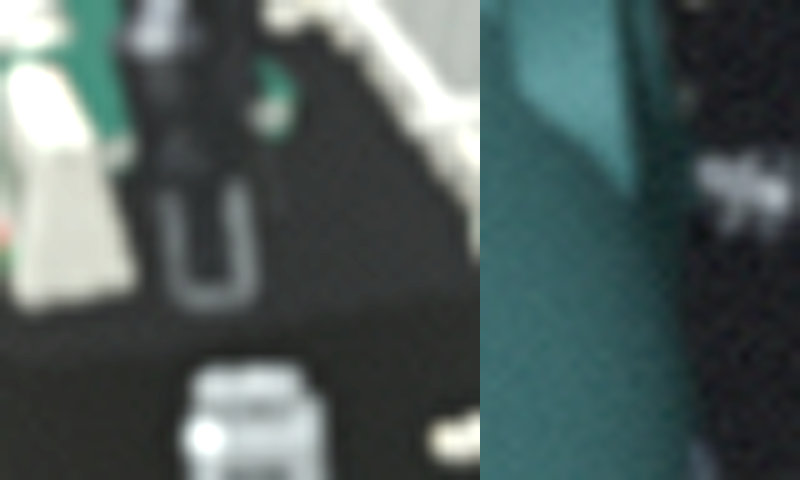

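Side crop: fingertip (U outline) ends at crop (212,305), raw (200.7,180), while the rib top is at raw (204.5,187). The tip looks about 9 px higher than the TCP projection. I'll descend a bit and re-measure numerically to resolve it.

Emit:
arm_command(moves="0 0 0.1 0 0 0;0 0 0.15 0 0 0;0 0 0.15 0 0 0;0 0 0.15 0 0 0;0 0 0.15 0 0 0", jaw=36)

```text
time_s: 3.63
tcp_pos: [442.1, 89.8, 46.3]
tcp_rot: [0.191, 0.982, -0.0, -0.0]
ft_force: [-0.1, -1.0, -0.4]
finger_gap: 36.0
gripper_force: 0.0
```

Run:
```python
from meas import *
a=cv2.imread("pics/side0_raw.png");old=cv2.imread("pics/side2_raw.png")
im=imaging.grab_frame("side");cv2.imwrite("pics/side3_raw.png",im)
s=env.state();print(s["tcp_pos"],s["ft_force"],s["finger_gap"])
for b in(old,im):
    d=cv2.cvtColor(b,6).astype(int)-cv2.cvtColor(a,6)
    for r in range(170,196):print(r,"".join("#" if v>25 else "+" if v>9 else "-" if v<-9 else "." for v in d[r,188:218]))
```

```text
[442.13902223  89.83887095  46.38150977] [0.08248956 0.11677679 1.66077794] 35.93201066931073
170 .......+++....+##+............
171 ........##+...+##+............
172 ........+#+...+##+............
173 ........+#+...+##+............
174 ........+#+...+##+............
175 ........+#+...+###............
176 ........+#+....###............
177 ........+#+...+###............
178 ........+###+++###............
179 .........+#######+............
180 .........++####++.............
181 ...........++++...............
182 ..............................
183 ..............................
184 ..............................
185 .............---------........
186 ...........------------......-
187 ...........-------------......
188 ...........--------------.....
189 ..........---------------.....
190 ..........----------------....
191 ..........----------------....
192 .............-------------....
193 .............------------.....
194 ..............-----------.....
195 ..............----------......
170 ..............................
171 ..............................
172 ...............++.............
173 ........+++...+##+............
174 ........+#+...+##+............
175 ........+#+...+##+............
176 ........+#+...+##+............
177 ........+#+...+###............
178 ........+##....###............
179 ........+##....###............
180 ........+##+...###+...........
181 .........##+...###+...........
182 .........+##+++###+...........
183 .........+#######+............
184 ..........++###++.............
185 ................------...-....
186 ...........------------.......
187 ..........--------------......
188 ..........---------------.....
189 ..........---------------.....
190 ..........----------------....
191 ..........----------------....
192 ............--------------....
193 ............-------------.....
194 ............------------......
195 .............----------.......
```

Emit:
arm_command(moves="0 0 0.03 0 0 0;0 0 0.04 0 0 0;0 0 0.04 0 0 0;0 0 0.04 0 0 0;0 0 0.04 0 0 0;0 0 0.04 0 0 0;0 0 0.04 0 0 0;0 0 0.04 0 0 0", jaw=0, grip_force=25)

```text
time_s: 4.35
tcp_pos: [442.2, 89.8, 43.1]
tcp_rot: [0.191, 0.982, 0.0, 0.0]
ft_force: [0.3, -0.5, 0.6]
finger_gap: 0.1
gripper_force: 0.0
```

Run:
```python
from meas import *
a=cv2.imread("pics/side0_raw.png")
b=imaging.grab_frame("side");cv2.imwrite("pics/side4_raw.png",b)
s=env.state();print(s["tcp_pos"],s["ft_force"],s["finger_gap"],s["gripper_force"])
d=cv2.cvtColor(b,6).astype(int)-cv2.cvtColor(a,6)
for r in range(172,198):print(r,"".join("#" if v>25 else "+" if v>9 else "-" if v<-9 else "." for v in d[r,188:218]))
```

```text
[442.1152683   89.80085679  43.10674092] [0.24669209 0.26475095 0.10253501] -0.10886966399466153 0.0
172 .........+#+...+##+...........
173 .........+#+...+###...........
174 .........+#+...+##+...........
175 .........+#+...+###...........
176 .........+#+...+###...........
177 .........+##+...###+..........
178 ..........##+...###+..........
179 ..........+#+...###+..........
180 ..........+##+++###+..........
181 ..........+########+..........
182 ...........+######+...........
183 ............++++++............
184 ..............................
185 .............---------........
186 ...........------------.......
187 ...........-------------......
188 ...........--------------.....
189 ..........---------------.....
190 ..........----------------....
191 .........-----------------....
192 .........---.-------------....
193 .............------------.....
194 .............-----------......
195 .............----------.......
196 ..............---------.......
197 ...............--...----......
```

Run:
```python
from meas import *
p=np.array([175.9,-494.4,197.9])
f=np.radians(19.6);y=np.array([np.sin(f),-np.cos(f),0]);x=np.array([np.cos(f),np.sin(f),0])
for k in(-50,50):
  for w in(-11,11):
    for z in(13,40):print(k,w,z,proj("side",p+y*k+x*w+[0,0,z]))
a=cv2.imread("pics/side0_raw.png")
cv2.imwrite("pics/c4.png",np.hstack([cv2.convertScaleAbs(crop(a,60,230,90,100,5),alpha=1.5),cv2.convertScaleAbs(crop(cv2.imread("pics/side4_raw.png"),170,110,60,100,5),alpha=1.5)]))
```

```text
-50 -11 13 [ 84.96228815 300.59861984]
-50 -11 40 [ 79.87797231 286.03878794]
-50 11 13 [100.59238644 292.78325043]
-50 11 40 [ 96.02245986 278.37307932]
50 -11 13 [114.60851173 344.60558591]
50 -11 40 [109.66162761 329.23193914]
50 11 13 [131.60154259 334.55609173]
50 11 40 [127.27709923 319.31115605]
```

View pics/c4.png

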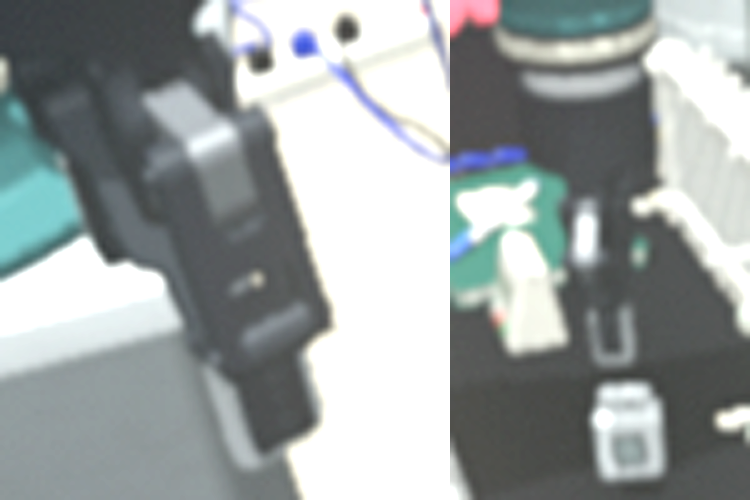

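Both views put the fingertips about 30 mm above the reported TCP, with xy agreeing. The jaws also shut on nothing at z=43. I'll calibrate by touching the rib top gently with the shut fingers.

Emit:
arm_command(moves="0 0 0.05 0 0 0;0 0 0.08 0 0 0;0 0 0.1 0 0 0;0 0 0.11 0 0 0;0 0 0.12 0 0 0;0 0 0.13 0 0 0;0 0 0.13 0 0 0")

```text
time_s: 4.98
tcp_pos: [442.0, 89.8, 32.6]
tcp_rot: [0.191, 0.982, -0.0, -0.0]
ft_force: [1.1, -1.4, 0.4]
finger_gap: 0.4
gripper_force: 0.0
```

Emit:
arm_command(moves="0 0 0.0125 0 0 0;0 0 0.025 0 0 0;0 0 0.0375 0 0 0;0 0 0.0375 0 0 0")

```text
time_s: 5.32
tcp_pos: [442.0, 89.8, 29.5]
tcp_rot: [0.191, 0.982, 0.0, -0.0]
ft_force: [0.0, 0.0, -1.0]
finger_gap: 0.5
gripper_force: 0.0
```

Emit:
arm_command(moves="0 0 0.0125 0 0 0;0 0 0.025 0 0 0;0 0 0.025 0 0 0;0 0 0.025 0 0 0")

```text
time_s: 5.65
tcp_pos: [442.1, 89.8, 27.6]
tcp_rot: [0.191, 0.982, 0.0, -0.0]
ft_force: [0.2, -0.4, -0.2]
finger_gap: -0.0
gripper_force: 0.0
```

Run:
```python
from meas import *
a=cv2.imread("pics/side0_raw.png")
b=imaging.grab_frame("side");cv2.imwrite("pics/side5_raw.png",b)
d=cv2.cvtColor(b,6).astype(int)-cv2.cvtColor(a,6)
for r in range(178,204):print(r,"".join("#" if v>25 else "+" if v>9 else "=" if v<-60 else "-" if v<-9 else "." for v in d[r,188:218]))
print(cv2.cvtColor(b,6)[180:200,196:214])
```

```text
178 ..........++....###+..........
179 ..........+#+...###+..........
180 ..........+#+...###+..........
181 ..........+#+...+##+..........
182 ..........+#+...+###..........
183 ..........+#+...+##+..........
184 ..........++++..+###..........
185 ...........+#+..+##.--........
186 ...........+.----------....-..
187 ...........--------==---......
188 ..........---------------.....
189 ..........---------------.....
190 ..........----------------..-.
191 .........-----------------....
192 ..........----------------....
193 ..........---------------...-.
194 .............-----------......
195 .............----------.......
196 ..............---------......-
197 ..............---...-----.....
198 ....................-----.....
199 .....................----.....
200 .....................----.....
201 .....................---......
202 .....................---......
203 .................-------......
[[ 55  60  78  88  72  55  53  57  82 106  99  73  57  55  55  55  57  56]
 [ 55  58  78  93  76  55  52  55  78 103 102  78  58  55  55  55  55  54]
 [ 55  58  77  92  76  55  52  53  74  9
[... 610 characters left out ...]
137 141 137 116  77  49]
 [ 46  46  67 110 138 140 137 135 135 129 129 134 139 151 155 134  86  49]
 [ 46  53  92 145 173 171 157 149 150 151 150 151 154 162 164 142  92  51]
 [ 46  60 118 178 205 201 177 162 163 165 163 163 163 167 165 146  99  53]
 [ 45  60 119 178 203 197 173 161 160 161 160 159 158 160 157 141  98  54]
 [ 46  54  98 151 176 172 155 147 147 147 145 144 146 148 149 133  93  55]
 [ 46  50  79 126 155 153 137 130 131 130 125 124 130 142 145 130  94  56]
 [ 47  48  74 120 149 146 121 109 111 112 107 103 114 137 145 132  95  59]
 [ 46  49  70 117 150 146 115 100 105 109 106  99 104 130 144 136 101  61]
 [ 47  47  65 113 151 149 119 103 107 113 111 104 102 123 143 138 106  65]]
```

Run:
```python
from meas import *
a=cv2.cvtColor(cv2.imread("pics/side4_raw.png"),6);b=cv2.cvtColor(cv2.imread("pics/side5_raw.png"),6)
print(a[178:192,196:214]);print((b.astype(int)-a)[183:193,196:214])
t=imaging.grab_frame("top");cv2.imwrite("pics/top5_raw.png",t)
cv2.imwrite("pics/c5.png",np.vstack([np.hstack([crop(t,180,190,100,75,4),crop(cv2.imread("pics/top0_raw.png"),180,190,100,75,4)]),cv2.resize(t[100:300,130:396],(800,300+0))]))
```

```text
[[ 56  64  80  84  68  54  52  60  86 109  98  70  55  55  56  56  56  56]
 [ 55  61  78  90  73  55  52  58  84 107  98  69  56  54  57  56  56  55]
 [ 55  59  78  93  84  73  72  74  91 108  98  69  56  56  56  56  56  55]
 [ 55  58  73  94  97  95  96  96 102 107  89  65  55  55  56  54  54  53]
 [ 54  57  64  80  92  93  93  94  94  89  72  57  53  51  51  52  51  50]
 [ 56  55  55  62  70  72  71  70  67  65  57  50  47  49  49  50  49  49]
 [ 55  55  51  52  53  52  51  50  48  47  46  46  47  47  47  50  48  49]
 [ 51  51  48  48  47  50  48  47  51  52  51  52  51  49  48  46  48  50]
 [ 49  49  47  53  69  84  86  85  92 103 102  99  94  79  56  48  47  48]
 [ 47  47  51  76 116 136 138 135 144 156 154 149 142 117  77  49  46  48]
 [ 48  47  56  99 145 164 164 161 166 172 170 166 159 135  91  56  48  48]
 [ 48  46  57 101 143 158 159 155 156 156 154 155 150 137 112  84  60  47]
 [ 49  46  59 101 135 142 141 138 137 131 130 136 138 140 137 116  77  49]
 [ 47  47  72 121 152 147 139 135 135 129 129 134 139 151 154 134  86  50]]
[[ -1   2  16  22   2 -15 -19 -17   2  30  45  29   8   0   0  -1   0   0]
 [ -1  -1  15  27  23  10   4   5  21  48  57  32   2  -2   0  -2   0  -1]
 [  0   1  12  29  36  29  24  23  29  47  50  25   3  -1  -2   1  -1   0]
 [  0   0   7  20  29  26  21  19  20  21  19   7  -1  -2   0   0   0   1]
 [  0   0  -1   0   2   6   6   7   6   4   2   0  -1   0   0   0  -1  -1]
 [  0   0  -6 -13 -12  -3   1   1   1   1   0   0  -1   0   1   2   1  -2]
 [ -1  -1  -4 -13 -12  -3   0   0   0   0   0   0   0   0  -1   0   0   1]
 [ -1   1   0  -7  -8  -4   1   0  -1  -1  -1  -1  -1   1   0   0   0   0]
 [ -1  -1  -5 -11 -14  -7  -2   0   0   0   0   0   0   0   1   0   0  -1]
 [  0   2  -5 -14 -18 -11  -2   0   0   0  -1  -1   1   0   0   0  -1   0]]
```

View pics/c5.png

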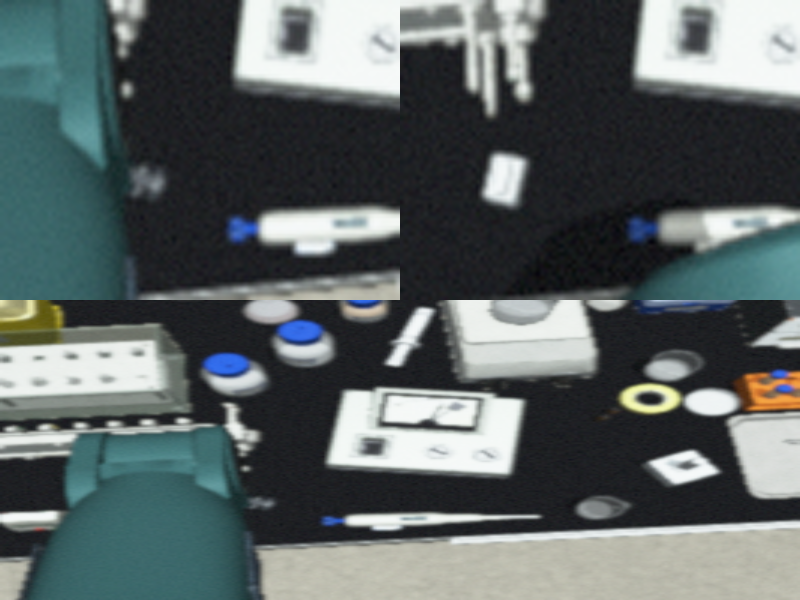

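Run:
```python
from meas import *
print("shut tip",onz("side",(202.5,182.8),43.1), "vs 442.1,89.8")
for p in((111,323),(123,314)):
  for z in(206,211):print(onz("side",p,z))
f=np.radians(19.6);y=np.array([np.sin(f),-np.cos(f)]);x=np.array([np.cos(f),np.sin(f)])
for k in(43,57):
  for w in(-11,11):print(k,w,np.array([175.9,-494.4])+y*k+x*w)
print("joints",env.state()["joints"])
```

```text
shut tip [451.08242179 142.74737308  43.1       ] vs 442.1,89.8
[ 179.37433955 -502.70226319  206.        ]
[ 180.14886527 -507.89887528  211.        ]
[ 195.26441139 -492.85613653  206.        ]
[ 195.83495435 -498.17914453  211.        ]
43 -11 [ 179.96178552 -538.59843774]
43 11 [ 200.68704948 -531.2185032 ]
57 -11 [ 184.6581075  -551.78724208]
57 11 [ 205.38337146 -544.40730754]
joints [ 1.94115665e-02  2.67693539e-01 -5.49478021e-01  7.53630712e-01
  1.58556071e-05  4.03515169e-01]
```

Run:
```python
from meas import *
s=cv2.cvtColor(cv2.imread("pics/side5_raw.png"),6);t=cv2.cvtColor(cv2.imread("pics/top5_raw.png"),6)
print(s[148:172:2,188:206]);print(t[228:242,209:226])
w=np.clip(s[148:172,188:206].astype(float)-140,0,None);Y,X=np.mgrid[148:172,188:206];ps=((w*X).sum()/w.sum(),(w*Y).sum()/w.sum())
w=np.clip(t[228:242,212:226].astype(float)-70,0,None);Y,X=np.mgrid[228:242,212:226];pt=((w*X).sum()/w.sum(),(w*Y).sum()/w.sum())
print(ps,pt,tri(ps,pt),env.state()["tcp_pos"])
```

```text
[[ 57  54  53  53  52  55  56  56  57  57  57  57  56  56  56  54  54  53]
 [ 92  89  85  78  69  60  57  56  58  58  58  56  57  55  52  52  55  56]
 [103 102 103 102  95  79  63  57  57  55  57  58  57  54  50  52  58  59]
 [102 102 102  99  90  74  65  66  74  73  66  63  61  56  53  57  60  58]
 [100 102 102  95  77  63  64  85 111 117 104  83  65  57  54  57  59  57]
 [101 101 102  96  77  58  59  90 135 161 160 126  77  53  50  54  52  54]
 [122 101 101  99  88  67  61 109 164 188 184 145  86  50  49  50  54  54]
 [173 127 102 103 103  87  73 123 175 192 182 137  76  49  49  50  54  54]
 [183 152 130 134 135 117  93 131 179 192 180 135  79  56  58  53  53  52]
 [163 155 135 120 106  93  88 113 144 152 144 115  87  76  74  63  54  54]
 [165 158 130  85  59  59  63  77  94  99  92  76  61  57  55  53  54  54]
 [166 165 152 111  64  51  52  53  59  66  66  60  54  50  50  51  52  52]]
[[ 47  48  45  40  29  34  31  32  31  35  35  32  25  32  28  29  33]
 [ 39  43  43  31  31  34  25  28  27  33  27  31  30  32  27  25  30]
 [ 39  40  42  35  38  30  40  45  38  32  24  26  29  30
[... 349 characters left out ...]
63  36  29  31  31]
 [ 41  40  49  48  69  98  92  92 112 138 132  94  57  35  33  31  28]
 [ 39  45  50  54  80 100  83  68  84 112 106  74  46  32  32  35  30]
 [ 38  44  46  57  85  83  61  49  67  76  71  50  30  30  30  30  31]
 [ 41  40  33  37  53  46  41  44  58  60  50  39  34  31  30  34  29]
 [ 38  35  31  27  33  28  27  30  43  42  37  34  26  35  25  32  30]
 [ 41  42  37  32  36  26  30  30  32  30  32  30  30  33  35  30  32]]
(np.float64(194.00579290369296), np.float64(163.64590876176683)) (np.float64(216.57395498392282), np.float64(234.88183279742765)) (array([417.80565287,  43.47122179, 158.57641187]), np.float64(7.575428073905082)) [442.10058559  89.80329478  27.69219999]
```

Run:
```python
from meas import *
print(tri((197.2,160.5),(216,234.5)),tri((197.2,160.5),(219,236)),tri((197.2,160.5),(214,233)))
# top1 vs side1 (TCP z=111)
s=cv2.cvtColor(cv2.imread("pics/side1_raw.png"),6);t=cv2.cvtColor(cv2.imread("pics/top1_raw.png"),6)
for im,x0,x1,y0,y1,th in((s,187,205,118,150,130),(t,209,228,222,242,70)):
    w=np.clip(im[y0:y1,x0:x1].astype(float)-th,0,None);Y,X=np.mgrid[y0:y1,x0:x1];print((w*X).sum()/w.sum(),(w*Y).sum()/w.sum())
print(s[120:150:2,184:206])
```

```text
(array([422.89903171,  43.996986  , 165.54855026]), np.float64(1.8486308840808359)) (array([419.08835382,  34.87189776, 169.56356237]), np.float64(5.896469204186609)) (array([426.19889593,  50.08918443, 162.92421786]), np.float64(2.353707565283773))
190.3091537132988 127.73575129533678
215.53237240075615 231.06734404536863
[[ 61  79  87  80  65  55  53  54  54  56  56  55  55  55  55  55  53  53
   52  51  50  50]
 [ 97 136 152 150 141 123  86  58  54  54  55  55  55  54  54  50  50  51
   53  57  77 100]
 [ 97 137 154 160 162 148 104  60  54  54  55  54  57  56  54  49  50  55
   57  70 112 153]
 [ 77 113 136 147 151 140  98  64  61  69  81  80  69  59  53  50  55  59
   57  55  62  77]
 [ 54  60  69  77  80  77  66  71 104 141 157 148 106  66  53  52  60  62
   59  55  51  52]
 [ 54  54  54  54  56  57  57  78 114 139 143 127  89  57  51  51  56  61
   60  54  53  54]
 [ 55  55  54  54  57  60  69  96 127 136 126 101  70  54  50  50  55  60
   59  53  52  53]
 [ 54  54  55  62  78  89 105 134 154 155 137 107  85  74  62  53  55  58
   56  53  51  59]
 [ 54  55  54  58  65  69  79  98 113 113 101  79  66  63  60  55  54  59
   57  53  60 100]
 [ 61  69  71  68  63  54  54  61  71  74  69  61  54  53  51  53  57  63
   61  53  60 103]
 [ 79  90  90  82  73  61  54  58  66  72  69  63  56  53  54  56  61  66
   63  55  52  62]
 [ 80  84  81  83  82  73  60  54  56  60  60  58  54  54  53  56  61  64
   62  62  58  56]
 [ 99 101 101 102 100  90  69  53  52  53  53  53  53  52  53  55  58  57
   63  74  72  61]
 [140 163 161 131 106  94  75  55  54  60  69  79  75  60  54  54  56  55
   55  58  61  61]
 [200 199 173 127 101  96  83  61  54  59  69  81  79  66  55  53  54  57
   55  54  58  63]]
```

Silver knuckle triangulates to (423,44,165), residual 1.8 mm. It lies exactly on the gripper's symmetry plane, so xy is right and only the height is offset. I'll keep feeling downward.

Emit:
arm_command(moves="0 0 0.0125 0 0 0;0 0 0.025 0 0 0;0 0 0.0375 0 0 0;0 0 0.0375 0 0 0")

```text
time_s: 6.08
tcp_pos: [442.0, 89.8, 24.5]
tcp_rot: [0.191, 0.982, -0.0, -0.0]
ft_force: [-0.4, -0.2, -1.0]
finger_gap: 0.3
gripper_force: 0.0
```

Emit:
arm_command(moves="0 0 0.0125 0 0 0;0 0 0.025 0 0 0;0 0 0.025 0 0 0")

```text
time_s: 6.33
tcp_pos: [442.0, 89.8, 22.5]
tcp_rot: [0.191, 0.982, -0.0, -0.0]
ft_force: [0.5, 0.2, -0.2]
finger_gap: 0.2
gripper_force: 0.0
```

Emit:
arm_command(moves="0 0 0.0125 0 0 0;0 0 0.025 0 0 0;0 0 0.025 0 0 0")

```text
time_s: 6.58
tcp_pos: [442.3, 89.9, 21.0]
tcp_rot: [0.191, 0.982, 0.0, 0.0]
ft_force: [-3.0, -0.6, 7.3]
finger_gap: -0.2
gripper_force: 3.5
```

Emit:
arm_command(moves="0 0 -0.1 0 0 0;0 0 -0.1 0 0 0;0 0 -0.1 0 0 0;0 0 -0.1 0 0 0;0 0 -0.1 0 0 0", jaw=30)

```text
time_s: 7.0
tcp_pos: [442.0, 89.8, 28.6]
tcp_rot: [0.191, 0.982, 0.0, -0.0]
ft_force: [-0.7, -0.4, -0.6]
finger_gap: 29.9
gripper_force: 0.0
```

Emit:
arm_command(moves="0 0 0.1 0 0 0;0 0 0.2 0 0 0;0 0 0.245 0 0 0;0 0 0.262 0 0 0;0 0 0.262 0 0 0")

```text
time_s: 7.42
tcp_pos: [441.6, 89.8, 7.1]
tcp_rot: [0.191, 0.982, -0.0, -0.001]
ft_force: [-0.5, -1.2, 0.3]
finger_gap: 29.9
gripper_force: 0.0
```

Emit:
arm_command(moves="0 0 0 0 0 0;0 0 0 0 0 0;0 0 0 0 0 0;0 0 0 0 0 0;0 0 0 0 0 0;0 0 0 0 0 0", jaw=0, grip_force=30)

```text
time_s: 7.92
tcp_pos: [442.2, 89.8, 7.9]
tcp_rot: [0.191, 0.982, 0.0, 0.0]
ft_force: [-0.7, 1.2, 1.8]
finger_gap: 8.9
gripper_force: 32.9
```

Emit:
arm_command(moves="0 0 -0.2 0 0 0;0 0 -0.6 0 0 0;0 0 -1 0 0 0;0 0 -1 0 0 0;0 0 -1 0 0 0", grip_force=60)

```text
time_s: 8.33
tcp_pos: [443.1, 89.8, 88.9]
tcp_rot: [0.191, 0.982, 0.0, 0.001]
ft_force: [-0.6, 0.1, -0.6]
finger_gap: 8.2
gripper_force: 63.6
```

Emit:
arm_command(moves="0 0 -0.3 0 0 0;0 0 -0.6 0 0 0;0 0 -0.6 0 0 0;0 0 -0.6 0 0 0")

```text
time_s: 8.67
tcp_pos: [442.3, 89.8, 135.4]
tcp_rot: [0.191, 0.982, 0.0, 0.0]
ft_force: [-0.0, 0.3, -0.9]
finger_gap: 7.8
gripper_force: 63.7
```

```bash
python3 plan.py 547.5,-79.3,85,167.7
```

```text
now [442.3  89.8 135.4] phi 158.0 ft [-0.   0.3 -0.9] gap 7.8
-1 -0.729 0.313 0 0 -0.0134 rows>= 3
-0.946 -0.8199 0.3175 0 0 -0.0136 rows>= 3
```

Emit:
arm_command(moves="-1 -0.729 0.2 0 0 -0.0134;-1 -0.729 0.2 0 0 -0.0134;-1 -0.729 0.2 0 0 -0.0134;-1 -0.729 0.2 0 0 -0.0134;-1 -0.729 0.2 0 0 -0.0134")

```text
time_s: 9.08
tcp_pos: [493.6, 5.2, 117.8]
tcp_rot: [0.15, 0.989, 0.0, -0.002]
ft_force: [-0.7, 0.8, -0.9]
finger_gap: 7.8
gripper_force: 63.6
```

Emit:
arm_command(moves="-0.946 -0.82 0.43 0 0 -0.0136;-0.946 -0.82 0.43 0 0 -0.0136;-0.946 -0.82 0.43 0 0 -0.0136;-0.946 -0.82 0.43 0 0 -0.0136;-0.946 -0.82 0.43 0 0 -0.0136;-0.946 -0.82 0.43 0 0 -0.0136")

```text
time_s: 9.58
tcp_pos: [546.4, -78.1, 84.9]
tcp_rot: [0.107, 0.994, 0.0, -0.001]
ft_force: [0.4, -0.9, -0.2]
finger_gap: 8.3
gripper_force: 63.5
```

Run:
```python
from meas import *
o=np.zeros((480,800,3),np.uint8)
im=imaging.grab_frame("side");cv2.imwrite("pics/side6_raw.png",im);tp=imaging.grab_frame("top");cv2.imwrite("pics/top6_raw.png",tp)
o[:,:480]=crop(im,230,172,60,60,8);o[:,480:]=crop(tp,235,180,40,60,8)
cv2.imwrite("pics/c6.png",o);s=env.state();p=s["tcp_pos"];print(p,s["tcp_rot"],s["ft_force"],s["finger_gap"])
x=np.array([np.cos(np.radians(-12.3)),np.sin(np.radians(-12.3)),0]);y=np.array([-x[1],x[0],0]);b=p-[0,0,8]
for i in(-1,1):
  for j in(-1,1):print(i,j,[np.round(proj("side",b+18*i*x+12*j*y+[0,0,z]),1) for z in(3,40)],np.round(proj("top",b+18*i*x+12*j*y+[0,0,40]),1))
```

```text
[546.75459755 -78.02560813  85.51880082] [ 1.06374710e-01  9.94326107e-01  9.20279384e-05 -6.72726448e-05] [-0.10225045  0.29220173 -1.0265271 ] 8.414982700402215
-1 -1 [array([250.5, 201.3]), array([249.9, 189.1])] [256.1 199.5]
-1 1 [array([249.2, 196.9]), array([248.6, 184.9])] [248.5 198.6]
1 -1 [array([263.8, 199.9]), array([263.5, 187.7])] [257.5 188.4]
1 1 [array([262.3, 195.5]), array([261.9, 183.5])] [249.9 187.6]
```

View pics/c6.png

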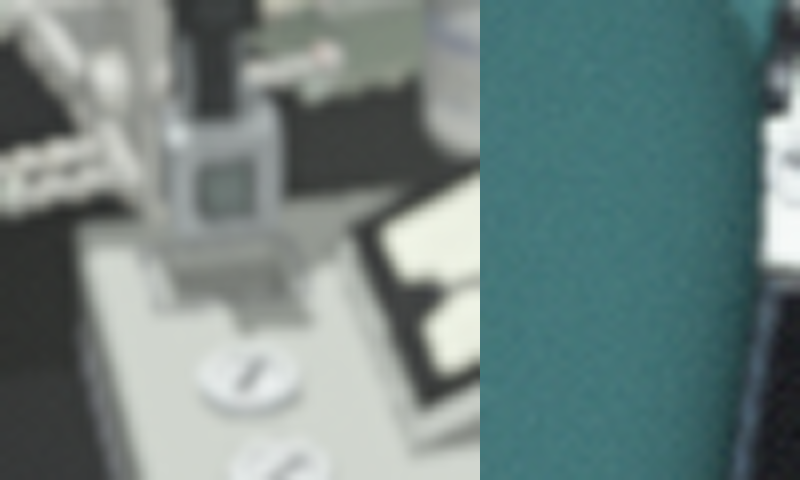

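Side crop: the held block hangs upright over the well. Its foot edge runs crop (165,232)–(278,238), matching the TCP projection within about 1 px, and the well mouth lies just below it at crop (160–310, 240–325). Now the well in the side view, for comparison.

Run:
```python
from meas import *
s=cv2.cvtColor(cv2.imread("pics/side0_raw.png"),6)
sub=s[198:215,244:274]
print(sub)
for P in((547.4,-79.3),(550.4,-76.3)):
  x=np.array([np.cos(np.radians(-12.3)),np.sin(np.radians(-12.3)),0]);y=np.array([-x[1],x[0],0]);b=np.array([*P,56])
  print(P,"mouth",[np.round(proj("side",b+19.25*i*x+13.25*j*y),1).tolist() for i in(-1,1) for j in(-1,1)])
```

```text
[[ 85  97 117 140 164 177 175 167 165 170 170 169 173 181 185 187 189 192
  194 195 199 203 208 210 209 209 210 211 210 207]
 [145 152 162 174 190 197 197 192 191 193 195 197 201 206 209 210 209 210
  210 211 211 212 213 213 213 213 213 213 208 191]
 [192 194 198 202 208 210 210 209 208 209 209 210 211 212 212 211 210 209
  208 207 207 208 210 212 213 213 213 211 201 170]
 [210 210 210 211 212 211 211 209 209 208 207 206 206 206 204 203 202 201
  197 195 192 194 200 208 212 212 211 207 197 163]
 [212 212 211 208 205 203 202 202 202 199 195 194 194 194 196 198 199 200
  197 191 183 185 190 204 212 212 207 197 191 171]
 [212 212 206 194 188 186 190 198 203 200 194 193 193 193 195 197 198 197
  194 185 179 185 186 196 209 212 205 192 187 175]
 [212 211 203 183 174 180 186 196 202 198 191 189 188 184 183 181 179 176
  171 165 168 186 189 191 206 212 209 198 188 177]
 [212 212 206 191 182 186 182 180 180 174 167 165 163 158 155 152 149 145
  144 142 155 182 191 190 202 211 212 205 194 184]
 [212 212 210 202 192 191 181 161 149 145 141 140 140 137 137 135 135 135
  134 132 143 173 190 189 
[... 497 characters left out ...]
09 209 210 212 213 211 202]
 [210 212 212 211 207 198 195 194 194 194 195 199 204 209 210 210 210 209
  209 210 211 211 212 212 212 213 212 213 212 207]
 [209 212 212 212 211 209 208 208 209 209 209 210 211 212 212 212 212 212
  212 212 212 212 212 212 212 212 212 212 212 209]
 [206 212 212 212 212 211 212 212 212 212 212 212 212 212 212 212 212 212
  212 212 212 212 212 212 212 212 212 212 212 211]
 [201 211 212 211 212 212 212 212 212 212 212 211 212 213 214 214 216 216
  216 215 214 213 212 212 212 212 212 212 212 212]]
(547.4, -79.3) mouth [[250.8, 209.7], [249.4, 204.7], [265.0, 208.1], [263.3, 203.1]]
(550.4, -76.3) mouth [[251.5, 208.9], [250.1, 203.9], [265.6, 207.3], [263.8, 202.4]]
```

Run:
```python
from meas import *
s=cv2.cvtColor(cv2.imread("pics/side6_raw.png"),6)
print(s[184:206:1,246:270])
```

```text
[[155 148 151 152 151 139 126 112  82  58  58  60  65  92 119 130 132 117
   82  59  63  91 120 123]
 [149 146 147 147 155 155 137 114  82  58  59  60  67  93 120 138 151 145
  107  66  58  68  81  80]
 [145 148 151 149 158 164 147 121  93  77  77  81  87 109 133 151 165 162
  126  79  59  60  62  63]
 [142 149 157 155 162 178 173 148 125 116 117 120 123 135 152 164 171 167
  135  87  61  61  61  62]
 [143 148 159 158 168 196 200 177 153 145 146 148 149 154 161 165 167 162
  137  93  63  60  61  63]
 [151 148 158 156 161 191 198 179 160 153 154 155 155 156 157 157 156 153
  137  96  64  60  62  62]
 [166 151 158 154 144 164 174 167 157 151 150 151 150 148 146 146 148 149
  137  98  63  61  63  63]
 [184 162 159 153 134 143 155 158 153 144 140 140 137 132 127 132 144 149
  137  98  65  61  62  63]
 [197 176 163 153 133 140 154 155 144 126 121 120 118 113 109 117 141 150
  137  98  65  62  64  64]
 [199 183 166 153 132 141 156 153 131 108 105 108 108 107 104 111 139 150
  138  99  64  60  63  62]
 [188 177 166 152 131 141 157 151 124 104 108 111 113 112 106 112 139 150
  138  97  62  5
[... 422 characters left out ...]
26 147 158 158 153 158 160 147 126 118 121 127 129 129 132 141 148
  149 150 151 152 152 152]
 [136 141 148 153 152 152 156 160 155 144 137 137 139 142 140 140 141 143
  144 146 150 151 152 151]
 [148 148 149 149 148 148 150 150 148 144 141 140 139 141 140 139 139 137
  135 137 142 148 151 151]
 [162 154 150 145 141 141 141 140 138 140 140 139 139 141 142 144 144 140
  135 133 135 144 150 150]
 [183 165 155 148 140 140 144 142 141 143 144 144 144 145 147 147 146 141
  136 135 134 140 148 150]
 [199 177 167 165 150 143 146 145 144 144 143 142 140 140 139 138 136 132
  131 135 137 137 146 155]
 [206 191 181 182 162 141 137 136 134 134 133 131 130 128 127 128 126 124
  122 132 138 140 154 173]]
```

```bash
python3 plan.py 547.8,-78.6,66,167.7 547.8,-78.6,60,167.7
```

```text
now [546.8 -78.   85.5] phi 167.8 ft [-0.1  0.3 -1. ] gap 8.4
-0.0143 -0.0043 0.244 0 0 0.0002 rows>= 1
0 0 0.075 0 0 0 rows>= 1
```

Emit:
arm_command(moves="-0.01 -0.004 0.1 0 0 0;-0.01 -0.004 0.2 0 0 0;-0.01 -0.004 0.24 0 0 0;-0.01 -0.004 0.24 0 0 0;-0.01 -0.004 0.24 0 0 0")

```text
time_s: 10.1
tcp_pos: [547.8, -79.6, 65.8]
tcp_rot: [0.107, 0.994, 0.0, -0.0]
ft_force: [0.9, 0.5, -1.4]
finger_gap: 8.3
gripper_force: 63.6
```

Emit:
arm_command(moves="0 0 0 0 0 0;0 0 0 0 0 0")

```text
time_s: 10.27
tcp_pos: [548.2, -79.8, 66.4]
tcp_rot: [0.107, 0.994, -0.0, 0.0]
ft_force: [0.1, 0.0, -0.6]
finger_gap: 8.5
gripper_force: 63.6
```

Emit:
arm_command(moves="0.006 0.012 0.02 0 0 0;0.006 0.012 0.04 0 0 0;0.006 0.012 0.06 0 0 0;0.006 0.012 0.08 0 0 0;0.006 0.012 0.08 0 0 0")

```text
time_s: 10.68
tcp_pos: [547.6, -78.7, 59.3]
tcp_rot: [0.107, 0.994, 0.0, -0.0]
ft_force: [-0.3, -1.2, -0.7]
finger_gap: 8.4
gripper_force: 63.6
```

Emit:
arm_command(moves="0 0 0.02 0 0 0;0 0 0.04 0 0 0;0 0 0.05 0 0 0;0 0 0.05 0 0 0")

```text
time_s: 11.02
tcp_pos: [547.7, -78.7, 55.5]
tcp_rot: [0.107, 0.994, 0.0, -0.0]
ft_force: [0.4, 0.3, -1.3]
finger_gap: 8.3
gripper_force: 63.6
```

Emit:
arm_command(moves="0 0 0.03 0 0 0;0 0 0.06 0 0 0;0 0 0.09 0 0 0;0 0 0.12 0 0 0;0 0 0.12 0 0 0")

```text
time_s: 11.43
tcp_pos: [547.5, -78.6, 45.5]
tcp_rot: [0.107, 0.994, 0.0, -0.0]
ft_force: [-0.4, -0.0, -0.6]
finger_gap: 7.8
gripper_force: 63.6
```

Emit:
arm_command(moves="0 0 0.03 0 0 0;0 0 0.06 0 0 0;0 0 0.09 0 0 0;0 0 0.12 0 0 0;0 0 0.12 0 0 0")

```text
time_s: 11.85
tcp_pos: [547.5, -78.6, 36.0]
tcp_rot: [0.107, 0.994, 0.0, -0.0]
ft_force: [0.8, -0.8, -0.6]
finger_gap: 8.1
gripper_force: 63.6
```

Emit:
arm_command(moves="0 0 0.025 0 0 0;0 0 0.05 0 0 0;0 0 0.075 0 0 0;0 0 0.1 0 0 0;0 0 0.125 0 0 0;0 0 0.125 0 0 0")

```text
time_s: 12.35
tcp_pos: [547.8, -78.7, 26.2]
tcp_rot: [0.107, 0.994, 0.0, -0.0]
ft_force: [-0.3, 0.6, -0.2]
finger_gap: 8.1
gripper_force: 63.7
```

Emit:
arm_command(moves="0 0 0.0125 0 0 0;0 0 0.02 0 0 0;0 0 0.02 0 0 0")

```text
time_s: 12.6
tcp_pos: [547.8, -78.7, 24.8]
tcp_rot: [0.107, 0.994, -0.0, -0.0]
ft_force: [-0.1, 0.2, -0.0]
finger_gap: 8.3
gripper_force: 63.9
```

Run:
```python
from meas import *
im=imaging.grab_frame("side");cv2.imwrite("pics/side7_raw.png",im);s=cv2.cvtColor(im,6)
print(env.state()["tcp_pos"],env.state()["ft_force"])
print(s[188:214,246:270])
x=np.array([np.cos(np.radians(-12.3)),np.sin(np.radians(-12.3)),0]);y=np.array([-x[1],x[0],0]);b=np.array([548.5,-79,16])
for z in(40,50):print(z,[np.round(proj("side",b+18*i*x+12*j*y+[0,0,z]),1).tolist() for i in(-1,1) for j in(-1,1)])
print("rib",[np.round(proj("side",b+14*i*x-5*y+[0,0,z]),1).tolist() for i in(-1,1) for z in(40,54)])
```

```text
[547.7677261  -78.72710192  24.82313008] [-0.03907805 -0.15234404  0.7538678 ]
[[143 148 162 164 149 104  60  54  57  58  59  65  74  81  82  76  64  57
   58  60  60  60  61  63]
 [151 147 161 166 153 108  61  52  53  55  54  59  67  72  71  67  60  56
   57  58  61  61  61  61]
 [165 150 159 165 156 118  71  53  53  55  54  58  65  70  69  64  58  56
   59  60  61  62  60  61]
 [184 161 160 166 161 138  91  56  53  54  54  57  63  66  65  61  57  56
   58  61  61  60  62  62]
 [196 175 164 166 165 150 104  60  51  54  56  57  60  62  62  59  56  58
   59  61  62  62  63  62]
 [199 182 167 165 165 153 109  61  53  54  56  59  61  62  61  57  57  59
   59  62  61  62  61  61]
 [187 175 166 165 164 152 113  69  54  54  58  61  64  65  63  59  57  58
   59  60  61  61  61  61]
 [164 161 161 165 163 151 125  85  58  54  58  62  63  62  62  61  58  57
   60  60  62  63  65  67]
 [142 149 158 164 163 154 133  98  67  58  58  58  60  61  68  75  71  71
   77  81  87  90  93  96]
 [118 136 154 165 164 153 134 104  85  69  57  57  57  63  82 101 104 105
  112 118 125 128 130 131]
 [ 94 122 1
[... 1110 characters left out ...]
200 183 184 178 182 196 195 181 160 148 144 142 142 145 144 141
  143 158 182 192 198 207]
 [211 211 202 186 182 178 176 181 182 175 157 145 143 141 142 143 143 143
  146 167 195 207 210 211]
 [211 211 207 198 194 193 192 193 194 189 170 153 148 147 148 149 148 149
  149 163 187 205 211 212]
 [211 211 210 208 207 208 208 208 209 205 191 170 154 149 149 150 149 150
  149 153 168 190 207 212]
 [211 211 211 211 211 212 212 212 212 211 205 188 164 150 151 152 151 151
  150 150 155 179 204 211]]
40 [[251.6, 209.2], [250.3, 204.7], [264.8, 207.7], [263.2, 203.2]]
50 [[251.4, 206.1], [250.1, 201.6], [264.7, 204.6], [263.1, 200.1]]
rib [[252.6, 207.7], [252.4, 203.3], [262.9, 206.6], [262.7, 202.1]]
```

Emit:
arm_command(moves="0 0 0.01 0 0 0;0 0 0.02 0 0 0;0 0 0.02 0 0 0")

```text
time_s: 12.9
tcp_pos: [547.8, -78.7, 23.9]
tcp_rot: [0.107, 0.994, -0.0, 0.0]
ft_force: [-4.1, 1.5, 14.4]
finger_gap: 8.5
gripper_force: 65.5
```

Emit:
arm_command(moves="0 0 0.0125 0 0 0;0 0 0.0125 0 0 0;0 0 0.0125 0 0 0")

```text
time_s: 13.15
tcp_pos: [548.0, -78.7, 23.9]
tcp_rot: [0.107, 0.994, -0.0, 0.001]
ft_force: [-9.9, 2.6, 29.4]
finger_gap: 7.9
gripper_force: 67.6
```

Emit:
arm_command(moves="0 0 -0.01 0 0 0;0 0 -0.01 0 0 0;0 0 -0.01 0 0 0", jaw=26)

```text
time_s: 13.4
tcp_pos: [547.7, -78.7, 22.9]
tcp_rot: [0.107, 0.994, 0.0, -0.0]
ft_force: [0.5, 0.7, -0.0]
finger_gap: 25.8
gripper_force: 0.0
```

Emit:
arm_command(moves="0 0 -0.1 0 0 0;0 0 -0.25 0 0 0;0 0 -0.25 0 0 0;0 0 -0.25 0 0 0")

```text
time_s: 13.73
tcp_pos: [548.3, -78.9, 43.5]
tcp_rot: [0.107, 0.994, -0.0, 0.001]
ft_force: [0.7, 0.3, 0.1]
finger_gap: 25.6
gripper_force: 0.0
```

Emit:
arm_command(moves="0 0 0 0 0 0;0 0 0 0 0 0;0 0 0 0 0 0;0 0 0 0 0 0", jaw=0, grip_force=30)

```text
time_s: 14.07
tcp_pos: [547.6, -78.7, 42.8]
tcp_rot: [0.107, 0.994, 0.0, -0.0]
ft_force: [0.3, 0.7, -0.2]
finger_gap: -0.2
gripper_force: 0.0
```

Emit:
arm_command(moves="0 0 0.03 0 0 0;0 0 0.05 0 0 0;0 0 0.05 0 0 0")

```text
time_s: 14.32
tcp_pos: [547.5, -78.6, 38.6]
tcp_rot: [0.107, 0.994, 0.0, -0.0]
ft_force: [-0.1, -0.1, 0.1]
finger_gap: -0.0
gripper_force: 0.0
```

Emit:
arm_command(moves="0 0 0.01 0 0 0;0 0 0.015 0 0 0;0 0 0.015 0 0 0")

```text
time_s: 14.57
tcp_pos: [547.7, -78.7, 37.8]
tcp_rot: [0.107, 0.994, 0.0, -0.0]
ft_force: [-0.8, 0.1, 0.5]
finger_gap: -0.3
gripper_force: 0.0
```

Emit:
arm_command(moves="0 0 0.01 0 0 0;0 0 0.015 0 0 0;0 0 0.015 0 0 0")

```text
time_s: 14.82
tcp_pos: [547.9, -78.8, 37.0]
tcp_rot: [0.107, 0.994, -0.0, 0.0]
ft_force: [-1.5, -0.1, 4.7]
finger_gap: -0.3
gripper_force: 2.4
```

Emit:
arm_command(moves="0 0 0.01 0 0 0;0 0 0.015 0 0 0;0 0 0.015 0 0 0;0 0 0.015 0 0 0")

```text
time_s: 15.15
tcp_pos: [548.0, -78.8, 36.9]
tcp_rot: [0.107, 0.994, -0.0, 0.001]
ft_force: [-7.2, 1.1, 23.5]
finger_gap: -0.2
gripper_force: 11.4
```

Emit:
arm_command(moves="0 0 -0.3 0 0 0;0 0 -0.8 0 0 0;0 0 -1 0 0 0;0 0 -1 0 0 0;0 0 -1 0 0 0")

```text
time_s: 15.57
tcp_pos: [548.3, -78.9, 116.2]
tcp_rot: [0.107, 0.994, -0.0, 0.001]
ft_force: [-0.4, -0.9, -0.3]
finger_gap: 0.1
gripper_force: 0.0
```

Emit:
arm_command(moves="0.3 -1 -0.5 0 0 0;0.3 -1 -0.5 0 0 0;0.3 -1 -0.5 0 0 0;0.3 -1 -0.5 0 0 0", jaw=45)

```text
time_s: 15.9
tcp_pos: [506.6, -153.6, 155.7]
tcp_rot: [0.108, 0.994, -0.0, 0.0]
ft_force: [-0.0, 0.1, 0.0]
finger_gap: 44.9
gripper_force: 0.0
```

```bash
python3 plan.py 472.1,-414.3,150,157.5
```

```text
now [ 506.6 -153.6  155.7] phi 167.5 ft [-0.   0.1  0. ] gap 44.9
-0.086 -1 0.022 0 0 0.0085 rows>= 2
-0.14 -1 0.022 0 0 0.0086 rows>= 2
-0.196 -1 0.021 0 0 0.0086 rows>= 2
-0.062 -0.2472 0.0057 0 0 0.0022 rows>= 1
```

Run:
```python
from meas import *
s=np.mean([cv2.cvtColor(imaging.grab_frame("side"),6).astype(float) for _ in range(3)],0)
im=cv2.resize(s[262:282,274:296].astype(np.float32),None,fx=8,fy=8,interpolation=cv2.INTER_CUBIC)
for thr in(170,180,190,200):
    cs,_=cv2.findContours((im>thr).astype(np.uint8),0,1);c=max(cs,key=cv2.contourArea)[:,0]
    p=(c+.5)/8-.5+[274,262];w=np.array([onz("side",q,118)[:2] for q in p],np.float32);r=cv2.minAreaRect(w);print(thr,np.round(r[0],1),np.round(r[1],1),round(r[2],1))
    h=cv2.convexHull(c.astype(np.float32));a=cv2.approxPolyDP(h,4,True)[:,0];print(np.round([onz("side",(q+.5)/8-.5+[274,262],118)[:2] for q in a],0).tolist())
# stand centre via side: top corners
c=blob(s.astype(np.uint8)[...,None].repeat(3,2),(277,300),200);h=cv2.convexHull(c.astype(np.float32))
for e in np.arange(.5,6,.25):
    a=cv2.approxPolyDP(h,e,True)
    if len(a)<=4:break
print([np.round(onz("side",q,44)[:2],1).tolist() for q in a[:,0]],np.round(np.mean([onz("side",q,44)[:2] for q in a[:,0]],0),1))
```

```text
170 [ 472.7 -415.1] [19.9 14.7] 59.0
[[473.0, -405.0], [480.0, -408.0], [481.0, -412.0], [477.0, -421.0], [473.0, -425.0], [465.0, -422.0], [464.0, -418.0], [467.0, -410.0]]
180 [ 472.7 -414.9] [18.5 14.2] 58.9
[[472.0, -406.0], [479.0, -409.0], [481.0, -413.0], [478.0, -420.0], [473.0, -424.0], [469.0, -424.0], [464.0, -418.0], [468.0, -410.0]]
190 [ 472.8 -414.6] [17.  13.5] 57.7
[[472.0, -406.0], [477.0, -407.0], [480.0, -411.0], [480.0, -415.0], [475.0, -423.0], [472.0, -424.0], [465.0, -419.0], [465.0, -416.0], [467.0, -412.0]]
200 [ 472.9 -414.4] [15.9 12.5] 64.4
[[471.0, -407.0], [476.0, -407.0], [480.0, -411.0], [480.0, -414.0], [475.0, -422.0], [473.0, -423.0], [466.0, -418.0], [467.0, -412.0]]
[[475.8, -381.7], [506.6, -430.4], [457.9, -448.4], [438.1, -399.6]] [ 469.6 -415. ]
```

```bash
python3 plan.py 472.7,-414.7,120,149 472.7,-414.7,29,149
```

```text
now [ 507.1 -151.   154.3] phi 167.7 ft [ 0.3  1.  -1. ] gap 44.9
-0.085 -1 0.13 0 0 0.0157 rows>= 2
-0.185 -1 0.131 0 0 0.0159 rows>= 2
-0.291 -1 0.134 0 0 0.0163 rows>= 3
-0.0988 -0.243 0.0343 0 0 0.0041 rows>= 1
-0 -0 1 0 0 -0 rows>= 2
-0 -0 0.1375 0 0 -0 rows>= 1
```

Emit:
arm_command(moves="-0.085 -1 0 0 0 0.016;-0.085 -1 0 0 0 0.016;-0.085 -1 0 0 0 0.016;-0.085 -1 0 0 0 0.016")

```text
time_s: 16.38
tcp_pos: [496.9, -231.7, 154.2]
tcp_rot: [0.157, 0.988, 0.0, -0.001]
ft_force: [0.5, 0.1, -0.5]
finger_gap: 45.2
gripper_force: 0.0
```

Emit:
arm_command(moves="-0.185 -1 0 0 0 0.016;-0.185 -1 0 0 0 0.016;-0.185 -1 0 0 0 0.016;-0.185 -1 0 0 0 0.016")

```text
time_s: 16.72
tcp_pos: [486.4, -311.8, 154.5]
tcp_rot: [0.206, 0.978, 0.0, -0.001]
ft_force: [-0.2, 0.6, 0.5]
finger_gap: 45.2
gripper_force: 0.0
```

Emit:
arm_command(moves="-0.29 -1 0.2 0 0 0.0163;-0.29 -1 0.2 0 0 0.0163;-0.29 -1 0.2 0 0 0.0163;-0.29 -1 0.2 0 0 0.0163")

```text
time_s: 17.05
tcp_pos: [475.3, -394.0, 138.3]
tcp_rot: [0.256, 0.967, 0.001, -0.001]
ft_force: [-0.7, 0.6, -0.0]
finger_gap: 45.0
gripper_force: 0.0
```

Emit:
arm_command(moves="-0.1 -0.243 0.2 0 0 0.004;-0.1 -0.243 0.2 0 0 0.004;-0.1 -0.243 0.2 0 0 0.004;-0.1 -0.243 0.2 0 0 0.004")

```text
time_s: 17.38
tcp_pos: [473.1, -413.6, 123.9]
tcp_rot: [0.267, 0.964, 0.0, -0.0]
ft_force: [-0.3, -0.5, 0.5]
finger_gap: 45.2
gripper_force: 0.0
```

```bash
python3 plan.py 472.7,-414.7,95,149 472.7,-414.7,29,149
```

```text
now [ 473.1 -413.6  123.9] phi 149.0 ft [-0.3 -0.5  0.5] gap 45.2
-0.0025 -0.0146 0.3612 0 0 0 rows>= 1
-0 0 0.825 0 0 0 rows>= 2
```

Emit:
arm_command(moves="0 0 0.18 0 0 0;0 0 0.36 0 0 0;0 0 0.36 0 0 0;0 0 0.36 0 0 0")

```text
time_s: 17.72
tcp_pos: [472.7, -414.2, 95.1]
tcp_rot: [0.268, 0.964, 0.0, -0.0]
ft_force: [0.1, 0.0, -0.6]
finger_gap: 45.3
gripper_force: 0.0
```

Emit:
arm_command(moves="0 0 0.2 0 0 0;0 0 0.4 0 0 0;0 0 0.6 0 0 0;0 0 0.8 0 0 0;0 0 0.8 0 0 0")

```text
time_s: 18.13
tcp_pos: [472.0, -414.2, 29.4]
tcp_rot: [0.268, 0.963, 0.001, -0.001]
ft_force: [-0.2, -0.2, -0.6]
finger_gap: 45.0
gripper_force: 0.0
```

Emit:
arm_command(moves="0 0 0 0 0 0;0 0 0 0 0 0;0 0 0 0 0 0;0 0 0 0 0 0;0 0 0 0 0 0;0 0 0 0 0 0;0 0 0 0 0 0", jaw=0, grip_force=25)

```text
time_s: 18.72
tcp_pos: [473.2, -415.8, 32.1]
tcp_rot: [0.268, 0.963, -0.0, 0.001]
ft_force: [2.0, 2.6, 7.9]
finger_gap: 13.7
gripper_force: 30.0
```

Emit:
arm_command(moves="0 0 -0.05 0 0 0;0 0 -0.3 0 0 0;0 0 -0.6 0 0 0;0 0 -0.95 0 0 0;0 0 -0.95 0 0 0;0 0 -0.95 0 0 0", grip_force=60)

```text
time_s: 19.22
tcp_pos: [473.1, -416.3, 108.5]
tcp_rot: [0.268, 0.963, -0.001, 0.001]
ft_force: [0.1, 0.3, -1.3]
finger_gap: 13.0
gripper_force: 58.9
```

Run:
```python
from meas import *
im=imaging.grab_frame("side");cv2.imwrite("pics/side8_raw.png",im);s=cv2.cvtColor(im,6);tp=imaging.grab_frame("top");cv2.imwrite("pics/top8_raw.png",tp)
st=env.state();p=st["tcp_pos"];print(p,st["finger_gap"],st["ft_force"])
for z in(-28,-20,12,16):print(z,np.round(proj("side",p+[0,0,z]),1))
u,v=proj("side",p+[0,0,-28]).astype(int);print(u,v);print(s[v-22:v+8,u-11:u+12])
```

```text
[ 472.21702284 -415.2866442   106.30986573] 13.050376607506358 [ 0.39399537  0.77064457 -0.67504952]
-28 [284.6 288.5]
-20 [284.6 285.4]
12 [284.7 272.4]
16 [284.7 270.8]
284 288
[[ 43  45  43  42  47  73 105 115 104  92  91  87  81  79  84 102 118 112
   77  46  41  43  44]
 [ 44  45  44  41  50  84 126 143 130 116 115 114 110 110 113 122 134 128
   95  55  42  44  44]
 [ 44  43  43  43  61 109 151 160 141 126 126 128 126 126 129 136 152 152
  125  76  44  42  44]
 [ 44  43  42  45  71 125 164 167 145 130 130 131 131 129 130 142 161 168
  149  99  50  41  42]
 [ 43  43  41  44  74 129 166 169 150 138 136 137 136 134 135 146 166 175
  161 112  56  41  44]
 [ 44  44  43  44  71 125 164 170 157 148 146 146 146 145 146 156 171 176
  162 113  56  41  43]
 [ 42  44  43  43  64 112 155 171 168 164 162 160 158 160 161 167 174 171
  151 103  52  41  43]
 [ 43  44  44  42  52  89 137 165 172 170 170 169 169 170 169 170 168 155
  127  81  47  42  44]
 [ 44  43  43  43  44  65 108 144 156 161 165 168 169 168 165 159 148 125
   91  58  41  43  45]
 [ 44  43  43  44  42  47  73 103 125 142 151 15
[... 1289 characters left out ...]
 41  42  44  44  45]
 [ 43  42  42  41  49  72 101 130 157 173 174 166 166 168 159 137 109  78
   52  43  42  43  44]
 [ 41  40  41  52  82 119 147 163 174 179 177 172 173 177 175 167 151 124
   90  63  48  42  42]
 [ 39  48  64  88 125 156 172 177 179 179 178 177 177 179 179 179 173 160
  137 111  84  59  45]
 [ 62 103 132 140 157 173 179 180 180 179 179 178 177 178 178 180 179 175
  167 154 134 105  70]
 [124 175 198 190 178 176 178 178 179 179 179 178 178 178 178 178 178 179
  178 175 167 148 118]
 [186 220 232 222 199 182 177 177 177 178 179 179 179 178 178 178 177 178
  179 179 178 173 157]
 [222 239 243 237 222 202 189 180 176 177 178 179 179 179 178 178 178 177
  178 179 179 180 175]]
```

Emit:
arm_command(moves="0 0 -0.3 0 0 0;0 0 -0.5 0 0 0;0 0 -0.5 0 0 0;0 0 -0.5 0 0 0;0 0 -0.5 0 0 0")

```text
time_s: 19.73
tcp_pos: [472.1, -415.0, 145.3]
tcp_rot: [0.268, 0.963, 0.0, -0.001]
ft_force: [-0.1, -0.6, -0.5]
finger_gap: 13.0
gripper_force: 58.9
```

Run:
```python
from meas import *
im=imaging.grab_frame("side");cv2.imwrite("pics/side9_raw.png",im);s=cv2.cvtColor(im,6)
st=env.state();p=st["tcp_pos"];print(p,st["tcp_rot"],st["finger_gap"],st["ft_force"])
for z in(-28,-20,12,16):print(z,np.round(proj("side",p+[0,0,z]),1))
u,v=proj("side",p+[0,0,-28]).astype(int);print(u,v);print(s[v-10:v+6,u-8:u+9])
# meter
def show(n,P):
    im=imaging.grab_frame(n);cv2.imwrite(f"pics/{n}10_raw.png",im)
show("top",0)
```

```text
[ 471.98786242 -414.95299162  145.26982206] [ 2.68224308e-01  9.63355860e-01  5.83324830e-04 -9.31492182e-04] 13.272466313800082 [-0.00544157  0.67021219 -0.11558241]
-28 [284.5 272.8]
-20 [284.5 269.5]
12 [284.6 255.8]
16 [284.6 254.1]
284 272
[[ 45  45  43  47  69 106 131 140 144 143 136 110  70  45  44  45  46]
 [ 45  46  44  47  69 106 131 140 143 143 136 111  70  47  44  46  46]
 [ 45  46  44  48  70 106 132 141 143 143 136 111  70  46  44  45  46]
 [ 45  45  44  47  70 107 132 141 143 143 136 110  71  44  45  47  46]
 [ 46  45  44  48  69 107 131 140 144 143 136 110  71  46  44  44  45]
 [ 44  46  44  47  69 106 132 141 145 144 136 109  69  45  45  46  46]
 [ 45  46  45  46  64  98 127 141 144 142 131 101  63  44  45  45  44]
 [ 45  45  46  45  53  83 117 137 143 136 116  83  53  44  45  45  46]
 [ 46  45  45  44  47  64 100 131 138 122  91  60  47  44  46  44  44]
 [ 45  46  44  44  43  51  82 118 128 102  66  46  43  44  45  44  46]
 [ 45  45  44  45  44  46  71 107 116  88  52  43  45  46  47  46  45]
 [ 45  45  45  45  43  45  67  99 106  78  46  44  45  45  45  46  47]
 [ 45  44  45  45  44  47  63  88  91  68  45  45  45  46  45  46  45]
 [ 45  45  46  44  45  46  56  70  70  55  45  44  45  46  45  45  46]
 [ 45  44  44  45  45  44  47  51  52  47  45  46  44  45  46  45  45]
 [ 45  45  44  45  44  46  45  45  46  45  47  45  45  46  45  46  47]]
```

Run:
```python
from meas import *
t=cv2.imread("pics/top10_raw.png");s=cv2.imread("pics/side9_raw.png")
for n,ct,cs in(("zero",(275.4,200.6),(260.8,218.5)),("full",(291.8,202.5),(265,230.5))):
  for r in(3,4):
    (mt,at),(ms,as_)=dark(t,ct,r),dark(s,cs,r);print(n,r,np.round(mt,2),np.round(ms,2),round(wdir("top",mt,at,62)%180,1),round(wdir("side",ms,as_,62)%180,1))
o=np.zeros((600,800,3),np.uint8)
o[:400,:400]=crop(t,252,155,40,40,10);o[:400,400:]=crop(s,274,183,40,40,10)
o[400:,:200]=crop(t,282,193,20,20,10);o[400:,200:400]=crop(t,266,191,20,20,10);o[400:,400:600]=crop(s,255,220,20,20,10);o[400:,600:]=crop(s,250,196,20,20,10)
cv2.imwrite("pics/c9.png",o)
```

```text
zero 3 [275.09 200.41] [260.8  218.52] 49.5 46.3
zero 4 [275.11 200.43] [260.79 218.53] 50.0 45.5
full 3 [292.49 203.29] [263.72 232.26] 33.8 60.2
full 4 [292.77 203.46] [263.41 233.21] 35.9 113.2
```

View pics/c9.png

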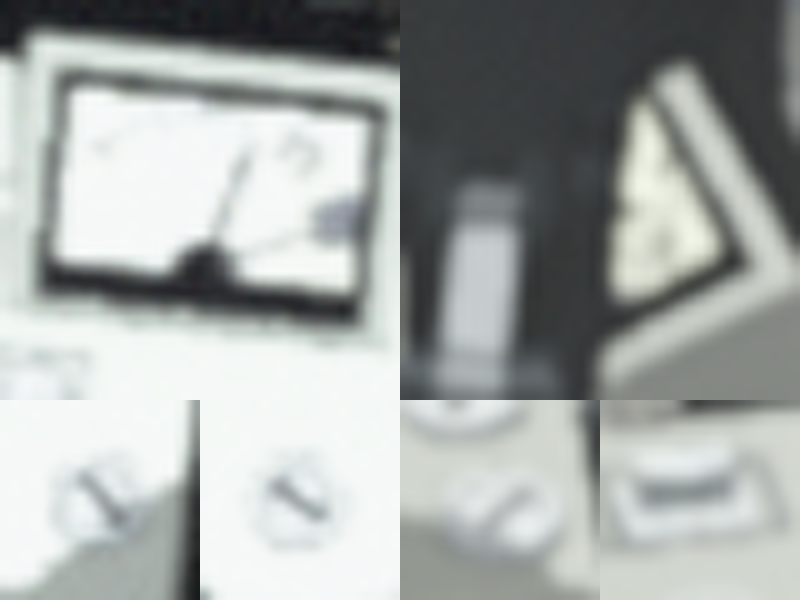

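```bash
cat > needle.py <<'E'
from meas import *
yaw=np.radians(-12.3);X=np.array([np.cos(yaw),np.sin(yaw),0]);Y=np.array([-X[1],X[0],0]);O=np.array([573,-139.6,0.])
U=np.cos(np.radians(25))*X+np.array([0,0,np.sin(np.radians(25))]);N=np.cross(-Y,U);P0=O-2*X+[0,0,65]
def pl(n,p):
    o,d=ray(n,p);w=o+d*((P0-o)@N)/(d@N);return np.array([(w-P0)@U,-(w-P0)@Y])
def unpl(ab,n):return proj(n,P0+ab[0]*U-ab[1]*Y)
def needle(t,sign=1):
    g=cv2.cvtColor(t,6).astype(float);g4=cv2.resize(g[150:200,240:310],None,fx=4,fy=4,interpolation=cv2.INTER_CUBIC)
    return g4
E
python3 - <<'E'
from needle import *
for nm,p in(("tip",(276.35,169.75)),("pivot",(272.05,180.9)),("bracket",(281.5,170.2)),("deck front of frame",(268,188))):print(nm,np.round(pl("top",p),1))
t=cv2.imread("pics/top10_raw.png");g=cv2.cvtColor(t,6)
print(g[166:184,268:290])
E
```

```text
tip [62.4 10.3]
pivot [24.1  0.7]
bracket [62.9 27.1]
deck front of frame [-1.  -9.7]
[[242 244 241 239 229 229 229 232 234 234 236 235 235 231 213 183 173 171
  162 150 125  96]
 [242 244 245 245 244 245 245 246 241 244 247 246 244 241 240 238 239 239
  236 230 192 133]
 [245 246 247 248 247 247 247 246 243 244 247 245 236 225 235 242 246 247
  247 241 201 139]
 [247 248 247 247 248 246 247 245 235 235 243 242 228 221 221 225 242 246
  247 242 195 133]
 [247 247 247 248 247 247 247 238 218 232 243 237 227 234 228 219 237 246
  247 240 188 129]
 [247 247 247 247 247 247 243 218 200 235 245 245 242 238 224 224 239 246
  247 240 181 133]
 [248 247 247 247 248 248 242 206 212 240 247 247 245 238 230 239 245 247
  247 239 182 141]
 [247 247 247 247 247 246 238 211 229 244 247 248 247 245 243 245 246 244
  242 234 177 139]
 [247 247 247 248 247 243 223 220 238 246 247 247 248 247 246 243 238 227
  212 197 148 136]
 [247 247 247 247 247 239 210 229 243 247 248 248 248 247 240 221 196 183
  167 154 120 137]
 [247 247 247 247 244 226 202 233 246 247 247 247 247 245 232 192 169 159
  152 130 106 146]
 [247 247 246 247 241 212 212 238 246 247 247 246 245 243 231 195 165 161
  149 117 101 158]
 [247 246 242 239 228 196 222 242 246 246 244 241 234 231 221 188 169 162
  157 119 108 169]
 [247 238 210 169 142 139 194 231 239 235 233 227 229 238 238 222 200 195
  194 146 123 186]
 [238 198 128  84  63  83 133 181 217 229 238 240 243 245 245 243 240 241
  232 172 135 196]
 [213 145  80  49  49  69 103 162 221 240 245 247 247 247 246 247 246 247
  238 180 141 198]
 [122  85  52  40  46  58  86 141 197 228 235 238 238 237 240 241 242 242
  236 179 139 199]
 [ 53  47  47  42  47  47  57  87 115 139 149 157 160 164 182 202 210 218
  216 159 139 197]]
```

```bash
cat >> needle.py <<'E'
def nangle(t,lo,hi,piv):
    """needle angle (rad, right +) from dark pixels around pivot, plane radius 18..40, angles lo..hi"""
    g=cv2.cvtColor(t,6).astype(float);A=[];W=[];R=[]
    for r in range(160,184):
        for c in range(255,295):
            d=pl("top",(c,r))-piv;rad=np.hypot(*d);a=np.arctan2(d[1],d[0])
            if 17<rad<38 and lo<a<hi:A.append(a);W.append(max(0,238-g[r,c]));R.append(rad)
    A,W,R=map(np.array,(A,W,R));h=np.histogram(A,bins=np.arange(lo,hi,.08),weights=W);k=h[0].argmax();m=abs(A-h[1][k]-.04)<.14
    return (A*W)[m].sum()/W[m].sum()
E
python3 - <<'E'
from needle import *
t=cv2.imread("pics/top10_raw.png")
p=np.array([pl("top",q) for q in((275.8,171),(275.1,173),(274.2,175),(273.5,177))]);print(np.round(p,1));c=np.polyfit(p[:,0],p[:,1],1);print("angle",np.arctan(c[0]))
pb=pl("top",(281.6,170.1))-46*np.array([np.cos(.6),np.sin(.6)]);print("pivot from bracket",pb,"needle line b at pivot a",np.polyval(c,pb[0]))
for piv in(pb,[24.1,.7],[24,-.5]):print(nangle(t,-.6,1.0,np.array(piv)))
E
python3 plan.py 517.5,-201.5,110,124
```

```text
[[58.1  9. ]
 [51.3  7.5]
 [44.4  5.4]
 [37.5  3.9]]
angle 0.248794885526642
pivot from bracket [25.29235994  1.37615673] needle line b at pivot a 0.7304640705948904
0.22296709630282802
0.24034931975782112
0.2797525617909767
now [ 472.  -415.   145.4] phi 148.9 ft [ 0.3  0.3 -0.7] gap 13.1
0.346 1 0.172 0 0 0.0268 rows>= 3
0.549 1 0.185 0 0 0.0289 rows>= 3
0.3341 0.4108 0.0852 0 0 0.0134 rows>= 2
```

Crop: flag now swung to the right (crop 340,220), so the shutter is open. Needle runs from the pivot (205,262) to (248,152), with the bracket at (300,155). The block is flush with only the rib out. The full slot's azimuth is about 34°. The needle is at about 0.24 rad, so it needs about 0.85–0.9 rad of clockwise turn.

Emit:
arm_command(moves="0.35 1 0.1 0 0 0.027;0.35 1 0.1 0 0 0.027;0.35 1 0.1 0 0 0.027;0.35 1 0.1 0 0 0.027")

```text
time_s: 20.17
tcp_pos: [489.8, -330.3, 138.1]
tcp_rot: [0.348, 0.938, 0.0, -0.001]
ft_force: [-0.8, -0.1, 0.3]
finger_gap: 13.0
gripper_force: 59.0
```

Emit:
arm_command(moves="0.55 1 0.15 0 0 0.029;0.55 1 0.15 0 0 0.029;0.55 1 0.15 0 0 0.029;0.55 1 0.15 0 0 0.029")

```text
time_s: 20.5
tcp_pos: [508.9, -241.5, 126.2]
tcp_rot: [0.431, 0.902, 0.0, -0.001]
ft_force: [0.3, -0.5, 0.2]
finger_gap: 13.1
gripper_force: 59.0
```

```bash
python3 plan.py 519,-202.4,110,124
```

```text
now [ 508.9 -241.5  126.2] phi 128.9 ft [ 0.3 -0.5  0.2] gap 13.1
0.3009 0.4048 0.2019 0 0 0.0136 rows>= 2
```

Emit:
arm_command(moves="0.28 0.37 0.2 0 0 0.0136;0.28 0.37 0.2 0 0 0.0136;0.28 0.37 0.2 0 0 0.0136;0.28 0.37 0.2 0 0 0.0136;0.28 0.37 0.2 0 0 0.0136;0.28 0.37 0.2 0 0 0.0136")

```text
time_s: 21.0
tcp_pos: [518.0, -208.5, 110.9]
tcp_rot: [0.471, 0.882, -0.0, 0.0]
ft_force: [-0.4, 0.5, -0.6]
finger_gap: 12.7
gripper_force: 59.0
```

```bash
python3 - <<'E'
from meas import *
im=imaging.grab_frame("side");cv2.imwrite("pics/side11_raw.png",im);s=cv2.cvtColor(im,6)
st=env.state();p=st["tcp_pos"];print(p,st["tcp_rot"],st["ft_force"])
print("blade tip proj",proj("side",p+[0,0,-29]),"slot seen",(265.0,230.5),"slot proj",proj("side",[518.7,-201.8,61]))
u,v=proj("side",p+[0,0,-29]).astype(int);print(u,v);print(s[v-14:v+16,u-10:u+11])
E
python3 plan.py 519,-202.4,110,124
```

```text
[ 517.94843214 -208.28870072  110.90875637] [ 4.71058916e-01  8.82101718e-01 -6.91695568e-05  2.29677348e-04] [-0.44710026  0.14561157 -1.25569287]
blade tip proj [265.12393576 225.46852213] slot seen (265.0, 230.5) slot proj [264.57361187 231.1617877 ]
265 225
[[140 143 145 146 147 157 163 163 160 157 158 162 166 164 156 149 148 150
  147 141 137]
 [147 149 148 146 145 148 154 156 159 160 159 158 157 154 147 147 149 150
  149 143 137]
 [150 150 149 149 147 146 145 146 148 151 150 146 145 146 146 148 149 150
  149 145 137]
 [149 149 150 150 152 152 149 141 140 142 143 140 139 145 149 149 150 150
  149 148 140]
 [149 152 155 157 159 161 155 143 138 140 142 140 141 147 150 149 150 150
  150 149 145]
 [153 159 165 165 163 163 155 142 137 141 142 141 141 147 149 150 150 150
  150 150 147]
 [159 166 169 169 168 161 148 134 135 141 142 141 141 147 150 149 150 150
  149 150 148]
 [164 169 170 170 167 153 133 126 134 140 142 140 140 147 150 150 150 149
  150 149 149]
 [164 170 171 170 160 139 121 125 135 142 141 140 140 146 150 150 149 149
  150 150 149]
 [157 167 171 170 160 145 142 143 139
[... 1240 characters left out ...]
63 161 165 172 189 202 194 178 174 184 192
  193 193 193]
 [190 178 159 146 143 143 147 149 151 153 157 169 179 176 177 191 204 208
  209 208 208]
 [166 156 151 148 147 146 146 145 145 151 161 174 187 192 197 206 212 212
  212 212 212]
 [150 147 148 149 149 148 147 147 153 170 186 196 205 208 210 211 212 212
  212 211 211]
 [152 147 149 149 149 149 149 154 170 192 205 210 211 212 211 210 208 207
  206 206 205]
 [170 156 150 150 151 151 153 162 183 201 207 207 206 204 203 198 195 191
  190 189 184]
 [189 171 158 152 150 150 151 163 181 190 192 190 185 180 177 172 167 163
  162 159 154]]
now [ 517.9 -208.3  110.9] phi 123.8 ft [-0.4  0.1 -1.3] gap 13.2
0.0539 0.0519 0.0114 0 0 -0.0006 rows>= 1
```

```bash
python3 plan.py 519.2,-201.4,97,124
```

```text
now [ 517.9 -208.3  110.9] phi 123.8 ft [-0.4  0.1 -1.3] gap 13.2
0.0629 0.0609 0.1739 0 0 -0.0006 rows>= 1
```

Emit:
arm_command(moves="0.063 0.061 0 0 0 0;0.063 0.061 0.1 0 0 0;0.063 0.061 0.174 0 0 0;0.063 0.061 0.174 0 0 0;0.063 0.061 0.174 0 0 0;0.063 0.061 0.174 0 0 0")

```text
time_s: 21.55
tcp_pos: [519.2, -200.3, 96.7]
tcp_rot: [0.471, 0.882, -0.0, -0.0]
ft_force: [0.3, 0.3, -0.3]
finger_gap: 13.3
gripper_force: 59.0
```

Emit:
arm_command(moves="0 0 0.02 0 0 0;0 0 0.04 0 0 0;0 0 0.05 0 0 0;0 0 0.05 0 0 0;0 0 0.05 0 0 0")

```text
time_s: 21.97
tcp_pos: [519.2, -200.3, 92.8]
tcp_rot: [0.471, 0.882, -0.0, -0.0]
ft_force: [0.2, 0.2, -0.2]
finger_gap: 12.9
gripper_force: 59.0
```

Emit:
arm_command(moves="-0.012 -0.008 0 0 0 0;-0.012 -0.008 0.01 0 0 0;-0.012 -0.008 0.02 0 0 0;-0.012 -0.008 0.02 0 0 0")

```text
time_s: 22.3
tcp_pos: [519.1, -201.5, 91.0]
tcp_rot: [0.471, 0.882, -0.0, -0.0]
ft_force: [-0.5, 0.5, 0.4]
finger_gap: 13.4
gripper_force: 59.0
```

Emit:
arm_command(moves="0 0 0.01 0 0 0;0 0 0.02 0 0 0;0 0 0.02 0 0 0")

```text
time_s: 22.55
tcp_pos: [519.1, -201.4, 89.4]
tcp_rot: [0.471, 0.882, 0.0, -0.0]
ft_force: [0.1, 0.4, -0.8]
finger_gap: 13.4
gripper_force: 59.0
```

Emit:
arm_command(moves="0 0 0.01 0 0 0;0 0 0.015 0 0 0;0 0 0.015 0 0 0")

```text
time_s: 22.8
tcp_pos: [519.2, -201.5, 88.4]
tcp_rot: [0.471, 0.882, -0.0, 0.0]
ft_force: [0.7, 0.2, -1.6]
finger_gap: 13.3
gripper_force: 59.0
```

Emit:
arm_command(moves="0 0 0.01 0 0 0;0 0 0.015 0 0 0;0 0 0.015 0 0 0")

```text
time_s: 23.05
tcp_pos: [519.2, -201.5, 87.1]
tcp_rot: [0.471, 0.882, -0.0, -0.0]
ft_force: [0.7, -0.4, -0.5]
finger_gap: 13.1
gripper_force: 59.0
```

Emit:
arm_command(moves="0 0 0.01 0 0 0;0 0 0.015 0 0 0;0 0 0.015 0 0 0")

```text
time_s: 23.3
tcp_pos: [519.2, -201.5, 85.9]
tcp_rot: [0.471, 0.882, -0.0, 0.0]
ft_force: [0.4, -1.4, 0.2]
finger_gap: 12.8
gripper_force: 59.0
```

Emit:
arm_command(moves="0 0 0 0 0 0.012;0 0 0 0 0 0.024;0 0 0 0 0 0.036;0 0 0 0 0 0.048;0 0 0 0 0 0.06;0 0 0 0 0 0.072;0 0 0 0 0 0.083;0 0 0 0 0 0.083")

```text
time_s: 23.97
tcp_pos: [519.1, -201.9, 86.0]
tcp_rot: [0.684, 0.73, -0.0, 0.0]
ft_force: [-0.3, -3.4, -1.2]
finger_gap: 13.2
gripper_force: 58.9
```

Run:
```python
from needle import *
s=env.state();print(s["tcp_pos"],s["ft_force"],s["ft_torque"],s["finger_gap"])
t=imaging.grab_frame("top");cv2.imwrite("pics/top12_raw.png",t)
g=cv2.cvtColor(t,6);print(g[166:184,268:290])
for piv in([25.3,1.4],[24.1,.7]):print(nangle(t,-.2,.8,np.array(piv)))
```

```text
[ 519.14403379 -201.88164743   86.00881312] [-0.28895167 -3.44030115 -1.24646338] [-0.93697165  0.11064275  0.02386499] 13.203655756066242
[[179 192 218 229 225 228 215 163 133 128 136 135 135 137 138 137 137 135
  117  89  80  80]
 [174 181 195 212 227 234 227 174 136 128 133 132 136 132 136 135 138 130
  105  84  78  83]
 [184 183 187 192 206 206 188 151 125 124 125 127 132 132 130 136 136 125
   99  83  82  84]
 [185 187 185 186 188 178 148 127 121 121 120 123 127 124 125 128 126 112
   91  81  84  83]
 [187 186 188 188 181 159 131 118 112 118 116 116 117 119 118 119 112  94
   87  84  88  89]
 [189 188 188 188 177 144 116 116 109 112 111 112 105 101 100  94  88  85
   84  88  91  91]
 [188 187 189 184 175 140 116 106 109 106 104  95  93  80  83  84  82  86
   86  91  90  96]
 [187 184 187 183 156 127 108 103  96  92  85  79  79  78  82  83  87  88
   91  90  93  93]
 [182 184 186 174 144 113  97  86  80  74  75  74  80  83  85  88  87  88
   92  95  94  93]
 [184 186 179 159 123  94  80  71  70  68  75  78  78  83  86  85  92  88
   92  94  93  97]
 [183 185 174 136 100  72  70  69  73  79  80  79  86  89  87  88  90  92
   92  95  97  96]
 [185 183 166 122  79  66  69  74  76  81  80  84  89  87  88  94  90  96
   95  93  95  95]
 [182 170 142  98  69  69  77  74  79  81  84  89  89  90  94  93  92  94
   97  95  99  98]
 [170 141 101  75  68  75  75  80  81  86  83  90  92  90  92  94  95  95
  100  99  93  99]
 [140 104  76  69  68  77  75  81  84  84  88  90  91  95  94  95  97  98
   99  97 100  97]
 [ 97  73  67  70  74  77  80  84  86  89  88  93  93  96  93  99  98  96
   97  97  98 100]
 [ 67  65  69  76  77  80  80  86  87  86  91  92  95  93  97  94  96 101
   99  96 101 101]
 [ 67  72  69  76  82  82  84  86  90  93  92  94  91  98  94  97 101 102
  100 103 100 101]]
0.5686211910998245
0.6455798624110367
```

Emit:
arm_command(moves="0 0 0 0 0 0.012;0 0 0 0 0 0.024;0 0 0 0 0 0.036;0 0 0 0 0 0.048;0 0 0 0 0 0.06;0 0 0 0 0 0.072;0 0 0 0 0 0.08;0 0 0 0 0 0.08")

```text
time_s: 24.68
tcp_pos: [519.0, -201.7, 86.0]
tcp_rot: [0.843, 0.538, -0.0, 0.0]
ft_force: [-2.2, -4.2, -0.1]
finger_gap: 12.9
gripper_force: 59.0
```

Emit:
arm_command(moves="0 0 0 0 0 -0.01;0 0 0 0 0 -0.016;0 0 0 0 0 -0.016;0 0 -0.05 0 0 -0.016;0 0 -0.2 0 0 -0.016;0 0 -0.4 0 0 -0.016;0 0 -0.4 0 0 -0.016")

```text
time_s: 25.27
tcp_pos: [520.3, -201.6, 120.6]
tcp_rot: [0.814, 0.58, 0.001, 0.001]
ft_force: [-0.2, 0.5, 0.3]
finger_gap: 13.5
gripper_force: 59.0
```

Emit:
arm_command(moves="-1 -1 0 0 0 0;-1 -1 0 0 0 0;-1 -1 0 0 0 0;-1 -1 0 0 0 0;-1 -1 0 0 0 0")

```text
time_s: 25.68
tcp_pos: [416.5, -251.1, 118.1]
tcp_rot: [0.815, 0.579, 0.0, -0.0]
ft_force: [0.6, -0.7, -0.6]
finger_gap: 13.2
gripper_force: 59.0
```

Run:
```python
from needle import *
s=env.state();print(s["tcp_pos"],s["tcp_rot"],s["finger_gap"])
t=imaging.grab_frame("top");cv2.imwrite("pics/top13_raw.png",t);si=imaging.grab_frame("side");cv2.imwrite("pics/side13_raw.png",si)
g=cv2.cvtColor(t,6);print(g[164:184,268:294])
```

```text
[ 416.54393596 -251.14300785  118.07789249] [ 8.15178856e-01  5.79209231e-01  3.11636120e-04 -5.69732336e-05] 13.173824219520645
[[157 152 150 142 123 108 100 104 104 113 114 117 126 132 138 139 140 155
  175 184 190 204 218 226 225 204]
 [234 234 233 227 193 177 167 162 161 157 151 151 150 142 122 102  97 107
  114 112 113 131 168 214 225 217]
 [241 244 241 240 228 229 228 232 233 234 236 236 235 231 210 184 175 168
  159 151 124  99 135 206 225 229]
 [241 244 246 245 244 244 245 244 242 244 247 247 245 241 241 238 238 239
  237 230 190 133 147 206 226 236]
 [246 247 247 247 247 247 248 246 246 247 247 245 235 225 235 242 245 247
  247 242 204 135 158 214 229 238]
 [247 247 248 247 247 247 247 247 247 247 247 241 225 218 219 227 240 246
  247 242 196 132 164 214 229 238]
 [248 247 247 248 248 247 247 248 248 248 244 231 217 229 228 217 237 246
  247 241 184 127 174 217 229 238]
 [247 247 247 247 247 247 247 247 248 246 238 220 227 235 226 223 240 247
  247 240 182 130 188 222 231 240]
 [247 248 247 247 247 247 247 247 246 237 216 217 236 238 231 237 245 246
  247 239 179 138 199 226
[... 509 characters left out ...]
96 166 159
  148 117 100 157 209 229 239 245]
 [247 247 243 239 237 230 202 211 236 244 244 240 233 230 220 191 168 161
  158 119 106 170 214 229 239 245]
 [246 238 209 168 153 148 163 217 235 234 230 227 229 238 236 219 202 200
  194 146 123 189 221 231 240 245]
 [239 200 128  83  67  76 118 177 214 228 236 241 243 245 245 243 239 239
  232 174 137 195 224 231 242 245]
 [209 145  77  45  51  73 104 162 219 239 244 246 246 246 247 247 247 247
  239 181 141 198 224 233 243 247]
 [123  86  56  48  43  59  86 138 195 229 236 238 236 238 240 241 243 243
  236 177 139 195 225 235 243 246]
 [ 54  49  46  45  46  51  59  86 113 138 151 155 161 164 178 202 211 216
  217 160 140 199 226 235 243 246]]
```

Run:
```python
from needle import *
def fit(f,rows,c0):
    g=cv2.cvtColor(cv2.imread(f),6).astype(float);q=[]
    for r,c in zip(rows,c0):
        w=np.clip(245-g[r,c-2:c+3],0,None);q.append(((w*np.arange(c-2,c+3)).sum()/w.sum(),r))
    p=np.array([pl("top",a) for a in q]);return p,np.polyfit(p[:,0],p[:,1],1)
p1,c1=fit("pics/top10_raw.png",[170,171,172,173,174,175,176,177],[276,276,275,275,275,274,274,273])
p2,c2=fit("pics/top13_raw.png",[172,173,174,175,176,177],[278,278,277,276,276,275])
a=(c2[1]-c1[1])/(c1[0]-c2[0]);b=np.polyval(c1,a);print("ang",np.arctan([c1[0],c2[0]]),"pivot",a,b)
for piv in(np.array([a,b]),np.array([24.5,.7])):
    for q in((281.4,170.3),(281.6,170.1),(281.2,170.3)):
        d=pl("top",q)-piv;print("bracket",np.hypot(*d),np.arctan2(d[1],d[0]))
    print("needle by points",[np.round(np.mean(np.arctan2(p[:,1]-piv[1],p[:,0]-piv[0])),3) for p in(p1,p2)], "tip px",unpl(piv+46*np.array([np.cos(.5),np.sin(.5)]),"top"))
```

```text
ang [0.24295155 0.48948778] pivot 21.644776323060523 0.0633978100346777
bracket 48.84201301799286 0.5789011963492398
bracket 49.76129472643931 0.5803828144166175
bracket 48.42851574644538 0.5686227610135508
needle by points [np.float64(0.243), np.float64(0.489)] tip px [279.95244493 170.28940938]
bracket 46.11520616775216 0.60122169085425
bracket 47.03587985544953 0.6023525924849388
bracket 45.690754933609256 0.5905333114887663
needle by points [np.float64(0.246), np.float64(0.522)] tip px [280.25313714 169.45006571]
```

```bash
python3 - <<'E'
from meas import *
t=cv2.imread("pics/top13_raw.png");s=cv2.imread("pics/side13_raw.png")
for n,ct,cs in(("zero",(275.4,200.6),(260.8,218.5)),("full",(291.8,202.5),(265,230.5))):
  for r in(3,):
    (mt,at),(ms,as_)=dark(t,ct,r),dark(s,cs,r);print(n,r,np.round(mt,2),np.round(ms,2),round(wdir("top",mt,at,62)%180,1),round(wdir("side",ms,as_,62)%180,1))
print(cv2.cvtColor(t,6)[197:209,285:299]);print(cv2.cvtColor(s,6)[224:237,257:273])
E
python3 plan.py 519.2,-201.6,110,80
```

```text
zero 3 [275.46 200.7 ] [260.76 218.88] 48.5 27.7
full 3 [291.72 202.14] [nan nan] 174.5 nan
[[172 175 173 170 178 205 232 240 242 244 246 247 247 247]
 [171 171 173 170 175 182 196 209 211 228 241 246 247 247]
 [171 170 171 171 178 168 158 154 172 204 229 242 247 247]
 [174 171 164 171 166 152 135 124 152 172 205 234 244 247]
 [171 170 167 170 172 168 133 112 152 162 181 208 233 240]
 [176 171 170 173 188 181 134 115 160 181 172 181 197 208]
 [175 169 166 182 192 186 137 113 159 182 173 173 175 177]
 [174 165 158 180 188 179 132 116 159 172 181 171 168 170]
 [174 167 157 167 184 175 146 142 163 170 169 163 166 169]
 [171 169 164 154 169 181 184 189 188 171 160 161 169 164]
 [172 171 170 162 160 161 164 164 166 168 169 170 170 166]
 [172 173 171 172 168 166 165 163 167 168 172 173 171 166]]
[[147 148 149 150 150 149 148 147 149 150 150 151 151 152 151 151]
 [150 150 149 150 150 150 149 148 149 151 151 150 151 151 151 151]
 [150 150 150 151 154 156 156 153 154 156 157 155 151 150 150 150]
 [150 149 152 158 163 166 166 166 167 168 167 162 156 152 150 151]
 [150 149 157 168 168 168 170 172 174 173 170 165 162 157 152 156]
 [150 153 164 172 170 168 171 172 173 171 167 163 163 163 160 173]
 [150 156 168 171 169 169 169 169 168 167 163 159 162 167 171 191]
 [149 155 168 171 167 165 165 165 166 166 166 163 165 169 179 201]
 [148 149 161 170 170 168 168 169 171 172 174 172 169 166 181 204]
 [147 144 150 161 170 173 173 175 177 179 178 172 162 164 186 206]
 [148 145 143 149 159 165 166 169 170 171 170 159 152 167 196 210]
 [150 148 145 145 148 151 153 155 155 155 153 147 151 177 203 212]
 [150 149 149 147 147 147 147 148 147 147 147 153 170 193 209 212]]
now [ 417.9 -250.7  118. ] phi 70.9 ft [ 0.9  0.9 -0.4] gap 13.2
0.9943 0.9953 0.1004 0 0 -0.0252 rows>= 3meas.py:6: RuntimeWarning: invalid value encountered in divide
  m=np.array([(w*X).sum(),(w*Y).sum()])/w.sum();dx,dy=X-m[0],Y-m[1]
```

Emit:
arm_command(moves="0.99 0.995 0 0 0 -0.025;0.99 0.995 0 0 0 -0.025;0.99 0.995 0 0 0 -0.025;0.99 0.995 0 0 0 -0.025;0.99 0.995 0 0 0 -0.025;0.99 0.995 0 0 0 -0.025")

```text
time_s: 26.28
tcp_pos: [518.7, -201.4, 117.6]
tcp_rot: [0.766, 0.643, -0.0, -0.0]
ft_force: [0.2, -0.3, -0.2]
finger_gap: 13.3
gripper_force: 59.0
```

Emit:
arm_command(moves="0 0 0.15 0 0 0;0 0 0.25 0 0 0;0 0 0.25 0 0 0;0 0 0.25 0 0 0")

```text
time_s: 26.62
tcp_pos: [517.8, -202.1, 97.8]
tcp_rot: [0.767, 0.642, -0.0, -0.0]
ft_force: [0.3, 0.6, -0.0]
finger_gap: 13.0
gripper_force: 59.0
```

```bash
python3 plan.py 519.2,-201.6,93,80
```

```text
now [ 517.8 -202.1   97.8] phi 79.9 ft [ 0.3  0.6 -0. ] gap 13.0
0.0097 0.0155 0.0601 0 0 -0.0004 rows>= 1
```

Emit:
arm_command(moves="0.003 0.008 0.02 0 0 0;0.003 0.008 0.04 0 0 0;0.003 0.008 0.06 0 0 0;0.003 0.008 0.06 0 0 0;0.003 0.008 0.06 0 0 0")

```text
time_s: 27.03
tcp_pos: [519.2, -202.0, 93.2]
tcp_rot: [0.767, 0.642, 0.0, 0.0]
ft_force: [-0.6, -0.4, 0.4]
finger_gap: 13.5
gripper_force: 59.0
```

Emit:
arm_command(moves="0 0 0.0125 0 0 0;0 0 0.025 0 0 0;0 0 0.0375 0 0 0;0 0 0.0375 0 0 0")

```text
time_s: 27.37
tcp_pos: [519.1, -201.9, 90.0]
tcp_rot: [0.767, 0.642, -0.0, -0.0]
ft_force: [-0.5, 0.2, -0.7]
finger_gap: 13.1
gripper_force: 59.0
```

Emit:
arm_command(moves="0 0 0.0125 0 0 0;0 0 0.025 0 0 0;0 0 0.0375 0 0 0;0 0 0.0375 0 0 0")

```text
time_s: 27.7
tcp_pos: [519.1, -201.9, 87.0]
tcp_rot: [0.767, 0.642, -0.0, -0.0]
ft_force: [0.1, 0.1, -0.5]
finger_gap: 13.1
gripper_force: 59.0
```

Emit:
arm_command(moves="0 0 0.01 0 0 0;0 0 0.012 0 0 0.012;0 0 0.012 0 0 0.024;0 0 0.012 0 0 0.036;0 0 0.012 0 0 0.048;0 0 0.012 0 0 0.06;0 0 0.012 0 0 0.07;0 0 0.012 0 0 0.07;0 0 0.012 0 0 0.07")

```text
time_s: 28.45
tcp_pos: [519.0, -202.0, 86.2]
tcp_rot: [0.888, 0.46, -0.0, -0.0]
ft_force: [-1.3, -0.7, -0.8]
finger_gap: 12.9
gripper_force: 59.0
```

Emit:
arm_command(moves="0 0 0 0 0 -0.01;0 0 0 0 0 -0.016;0 0 0 0 0 -0.016;0 0 -0.05 0 0 -0.016;0 0 -0.2 0 0 -0.016;0 0 -0.45 0 0 -0.016;0 0 -0.45 0 0 -0.016")

```text
time_s: 29.03
tcp_pos: [520.6, -202.6, 125.5]
tcp_rot: [0.864, 0.503, 0.001, 0.002]
ft_force: [0.8, -0.5, 0.7]
finger_gap: 13.0
gripper_force: 59.0
```

Emit:
arm_command(moves="-0.6 -1 -0.2 0 0 0;-0.6 -1 -0.2 0 0 0;-0.6 -1 -0.2 0 0 0;-0.6 -1 -0.2 0 0 0;-0.6 -1 -0.2 0 0 0")

```text
time_s: 29.45
tcp_pos: [426.2, -204.6, 138.7]
tcp_rot: [0.864, 0.503, 0.0, 0.001]
ft_force: [0.1, -0.5, -0.7]
finger_gap: 13.1
gripper_force: 59.1
```

Run:
```python
from needle import *
s=env.state();print(s["tcp_pos"],s["tcp_rot"],s["finger_gap"])
t=imaging.grab_frame("top");cv2.imwrite("pics/top14_raw.png",t)
g=cv2.cvtColor(t,6);print(g[166:180,272:288])
m,a=dark(t,(291.8,202.5),3);print(m,wdir("top",m,a,62));m,a=dark(t,(275.4,200.6),3);print(m,wdir("top",m,a,62))
```

```text
[ 426.17900948 -204.57523111  138.6606218 ] [8.64270550e-01 5.03026738e-01 4.34928274e-04 5.72181748e-04] 13.065701130599562
[[229 230 228 231 234 233 236 236 235 230 211 187 173 168 163 148]
 [244 245 245 245 242 244 247 246 244 241 240 239 238 238 236 229]
 [247 248 247 247 246 246 247 245 236 225 233 243 246 247 247 241]
 [247 247 247 247 248 248 247 242 227 219 220 224 240 247 247 241]
 [247 248 247 247 247 247 246 235 216 225 224 217 236 246 248 241]
 [247 248 247 247 247 247 245 234 205 208 210 223 239 247 248 241]
 [247 247 248 247 247 246 240 217 199 216 226 238 245 247 247 239]
 [247 247 247 247 247 241 218 199 227 239 243 246 245 244 241 233]
 [247 247 247 247 245 229 206 227 242 247 246 243 237 226 214 198]
 [247 247 247 246 237 215 227 243 247 247 241 221 198 180 169 154]
 [248 247 246 237 218 217 239 247 247 245 232 192 166 160 150 128]
 [247 246 236 211 213 236 245 247 245 243 233 198 164 159 149 114]
 [237 231 203 194 228 242 243 240 234 231 220 190 167 163 157 120]
 [151 149 150 206 231 232 231 227 230 237 236 220 202 198 193 145]]
[293.65384615 204.03846154] -37.538225065613666
[275.16575092 200.53479853] -130.59317810950756
```

```bash
python3 - <<'E'
from needle import *
def fit(f,rows,c0):
    g=cv2.cvtColor(cv2.imread(f),6).astype(float);q=[]
    for r,c in zip(rows,c0):
        w=np.clip(245-g[r,c-2:c+3],0,None);q.append(((w*np.arange(c-2,c+3)).sum()/w.sum(),r))
    p=np.array([pl("top",a) for a in q]);return p,np.polyfit(p[:,0],p[:,1],1)
F=[fit("pics/top10_raw.png",[171,172,173,174,175,176,177],[276,275,275,275,274,274,273]),fit("pics/top13_raw.png",[172,173,174,175,176,177],[278,278,277,276,276,275]),fit("pics/top14_raw.png",[173,174,175,176,177],[279,278,277,276,275])]
print([np.arctan(c[0]) for p,c in F])
A=np.array([[c[0],-1] for p,c in F]);piv=np.linalg.lstsq(A,-np.array([c[1] for p,c in F]),rcond=None)[0];print("pivot",piv)
for P in(piv,np.array([24.5,.7])):
    print([np.mean(np.arctan2(p[:,1]-P[1],p[:,0]-P[0])) for p,c in F])
    d=pl("top",(281.4,170.3))-P;print("br",np.arctan2(d[1],d[0]),np.hypot(*d))
    a=np.mean(np.arctan2(F[2][0][:,1]-P[1],F[2][0][:,0]-P[0]));print("tip px",unpl(P+46*np.array([np.cos(a),np.sin(a)]),"top"))
# bracket-only side rows vs initial
print(cv2.cvtColor(cv2.imread("pics/top10_raw.png"),6)[167:174,278:287])
E
python3 plan.py 472,-415,150,149
```

```text
[np.float64(0.2441627178848657), np.float64(0.48948777737060717), np.float64(0.5817632946824249)]
pivot [22.65217563  0.35887181]
[np.float64(0.24113073901932758), np.float64(0.4975986288965444), np.float64(0.5762356037707934)]
br 0.5852522892112373 47.83806465833766
tip px [280.93461225 170.6452199 ]
[np.float64(0.24614775983526463), np.float64(0.521885662023367), np.float64(0.6061568855324851)]
br 0.60122169085425 46.11520616775216
tip px [281.42890637 170.37189912]
[[247 246 244 241 240 238 239 239 236]
 [247 245 236 225 235 242 246 247 247]
 [243 242 228 221 221 225 242 246 247]
 [243 237 227 234 228 219 237 246 247]
 [245 245 242 238 224 224 239 246 247]
 [247 247 245 238 230 239 245 247 247]
 [247 248 247 245 243 245 246 244 242]]
now [ 426.7 -204.5  138.4] phi 60.4 ft [ 0.2 -0.6 -0.5] gap 13.2
-1 0.891 -0.072 0 0 -0.1225 rows>= 7
-1 -0.042 -0.054 0 0 -0.0915 rows>= 5
-0.2862 -0.2026 -0.0191 0 0 -0.032 rows>= 2
```

Needle is at 0.58–0.61 rad against a bracket at 0.585–0.60, so it is centred. The zero slot is unchanged. Now I'll return the tool.

Emit:
arm_command(moves="-1 0.89 -0.1 0 0 -0.12;-1 0.89 -0.1 0 0 -0.12;-1 0.89 -0.1 0 0 -0.12;-1 0.89 -0.1 0 0 -0.12;-1 0.89 -0.1 0 0 -0.12;-1 0.89 -0.1 0 0 -0.12;-1 0.89 -0.1 0 0 -0.12;-1 0.89 -0.1 0 0 -0.12")

```text
time_s: 30.17
tcp_pos: [449.3, -309.0, 145.7]
tcp_rot: [0.619, 0.785, 0.0, -0.0]
ft_force: [-0.0, 0.9, -0.6]
finger_gap: 13.5
gripper_force: 59.1
```

Emit:
arm_command(moves="-1 -0.04 -0.05 0 0 -0.09;-1 -0.04 -0.05 0 0 -0.09;-1 -0.04 -0.05 0 0 -0.09;-1 -0.04 -0.05 0 0 -0.09;-1 -0.04 -0.05 0 0 -0.09;-1 -0.04 -0.05 0 0 -0.09")

```text
time_s: 30.67
tcp_pos: [464.7, -387.6, 149.8]
tcp_rot: [0.374, 0.927, 0.0, -0.0]
ft_force: [0.1, 0.7, -1.1]
finger_gap: 13.1
gripper_force: 59.1
```

```bash
python3 plan.py 472,-414.9,130,149
```

```text
now [ 464.7 -387.6  149.8] phi 136.0 ft [ 0.1  0.7 -1.1] gap 13.1
-0.3028 -0.1827 0.248 0 0 -0.0361 rows>= 2
```

Emit:
arm_command(moves="-0.3 -0.183 0.25 0 0 -0.036;-0.3 -0.183 0.25 0 0 -0.036;-0.3 -0.183 0.25 0 0 -0.036;-0.3 -0.183 0.25 0 0 -0.036;-0.3 -0.183 0.25 0 0 -0.036;-0.3 -0.183 0.25 0 0 -0.036")

```text
time_s: 31.17
tcp_pos: [471.6, -414.3, 130.8]
tcp_rot: [0.269, 0.963, -0.0, 0.0]
ft_force: [0.2, -0.1, -1.1]
finger_gap: 13.0
gripper_force: 59.1
```

Emit:
arm_command(moves="0 0 0.2 0 0 0;0 0 0.4 0 0 0;0 0 0.4 0 0 0;0 0 0.4 0 0 0;0 0 0.4 0 0 0")

```text
time_s: 31.58
tcp_pos: [471.7, -414.8, 99.3]
tcp_rot: [0.267, 0.964, -0.0, 0.0]
ft_force: [0.8, -0.4, -0.5]
finger_gap: 13.4
gripper_force: 59.1
```

```bash
python3 - <<'E'
from meas import *
im=imaging.grab_frame("side");cv2.imwrite("pics/side15_raw.png",im);s=cv2.cvtColor(im,6)
p=env.state()["tcp_pos"];print(p);
for z in(-29,-21,10):print(z,proj("side",p+[0,0,z]))
u,v=proj("side",p+[0,0,-29]).astype(int);print(u,v);print(s[v-8:v+5:1,u-8:u+9])
E
python3 plan.py 472,-414.9,70,149
```

```text
[ 471.76866563 -414.95555503   99.42767343]
-29 [284.3351175  291.53263801]
-21 [284.34699853 288.42049428]
10 [284.39428111 276.0351892 ]
284 291
[[ 43  42  41  48  83 120 136 141 143 142 130  95  57  41  42  43  42]
 [ 43  43  42  47  83 120 136 141 143 143 130  95  56  40  43  42  44]
 [ 42  43  41  47  82 121 136 141 143 142 129  94  54  41  43  42  43]
 [ 42  42  41  46  79 117 136 141 143 142 127  89  52  39  41  43  44]
 [ 42  41  39  44  73 113 135 141 143 142 130  94  55  40  41  41  43]
 [ 41  40  42  56  89 127 145 145 146 153 150 126  90  62  44  40  41]
 [ 40  48  70 102 130 154 160 152 151 165 170 160 136 109  77  52  41]
 [ 52  82 118 148 163 172 170 156 156 170 178 175 167 151 124  90  62]
 [ 87 126 156 172 177 178 172 159 159 172 179 179 178 173 159 137 110]
 [128 157 174 180 180 179 173 163 163 174 178 178 179 179 175 167 154]
 [161 172 177 179 179 179 175 170 171 177 178 177 177 178 179 178 175]
 [189 180 176 177 177 178 177 175 176 178 178 178 178 178 178 179 179]
 [216 192 176 174 175 177 177 178 179 179 179 178 178 177 178 178 179]]
now [ 471.8 -415.    99.4] phi 149.0 ft [ 0.5 -0.5  0.3] gap 13.5
-0.0021 0.0021 0.3678 0 0 -0 rows>= 1
```

```bash
python3 plan.py 472.8,-415.3,76,149
```

```text
now [ 471.8 -415.    99.4] phi 149.0 ft [ 0.5 -0.5  0.3] gap 13.5
-0.0133 0.003 0.2928 0 0 -0 rows>= 1
```

Emit:
arm_command(moves="-0.013 0.003 0.1 0 0 0;-0.013 0.003 0.2 0 0 0;-0.013 0.003 0.29 0 0 0;-0.013 0.003 0.29 0 0 0;-0.013 0.003 0.29 0 0 0")

```text
time_s: 32.05
tcp_pos: [472.1, -414.7, 74.4]
tcp_rot: [0.267, 0.964, 0.0, -0.001]
ft_force: [-0.5, 0.0, -0.7]
finger_gap: 12.5
gripper_force: 59.1
```

Emit:
arm_command(moves="0 0 0.02 0 0 0;0 0 0.04 0 0 0;0 0 0.06 0 0 0;0 0 0.08 0 0 0;0 0 0.08 0 0 0")

```text
time_s: 32.47
tcp_pos: [472.3, -414.9, 68.3]
tcp_rot: [0.267, 0.964, 0.0, -0.0]
ft_force: [0.0, 0.8, -0.1]
finger_gap: 13.2
gripper_force: 59.1
```

Emit:
arm_command(moves="0 0 0.02 0 0 0;0 0 0.04 0 0 0;0 0 0.06 0 0 0;0 0 0.08 0 0 0;0 0 0.08 0 0 0")

```text
time_s: 32.88
tcp_pos: [472.3, -414.9, 61.9]
tcp_rot: [0.267, 0.964, 0.0, -0.0]
ft_force: [-0.4, -0.7, 0.5]
finger_gap: 12.9
gripper_force: 59.1
```

Emit:
arm_command(moves="0 0 0.05 0 0 0;0 0 0.1 0 0 0;0 0 0.15 0 0 0;0 0 0.2 0 0 0;0 0 0.25 0 0 0;0 0 0.3 0 0 0;0 0 0.3 0 0 0;0 0 0.3 0 0 0")

```text
time_s: 33.55
tcp_pos: [472.4, -414.8, 37.9]
tcp_rot: [0.267, 0.964, 0.0, -0.0]
ft_force: [0.7, 0.8, -1.0]
finger_gap: 13.1
gripper_force: 58.9
```

Emit:
arm_command(moves="0 0 0.0125 0 0 0;0 0 0.025 0 0 0;0 0 0.025 0 0 0;0 0 0.025 0 0 0")

```text
time_s: 33.88
tcp_pos: [472.5, -415.1, 36.3]
tcp_rot: [0.267, 0.964, -0.0, 0.0]
ft_force: [2.1, 0.3, -1.3]
finger_gap: 13.3
gripper_force: 59.1
```

Emit:
arm_command(moves="0 0 0.0125 0 0 0;0 0 0.0125 0 0 0;0 0 0.0125 0 0 0")

```text
time_s: 34.13
tcp_pos: [472.5, -415.1, 35.3]
tcp_rot: [0.267, 0.964, -0.0, 0.0]
ft_force: [2.0, -0.8, -0.6]
finger_gap: 13.0
gripper_force: 59.1
```

Emit:
arm_command(moves="0 0 0.0125 0 0 0;0 0 0.0125 0 0 0;0 0 0.0125 0 0 0")

```text
time_s: 34.38
tcp_pos: [472.4, -415.0, 34.2]
tcp_rot: [0.267, 0.964, 0.0, 0.0]
ft_force: [2.7, 0.0, -0.2]
finger_gap: 13.4
gripper_force: 59.1
```

Emit:
arm_command(moves="0 0 0.0125 0 0 0;0 0 0.0125 0 0 0;0 0 0.0125 0 0 0")

```text
time_s: 34.63
tcp_pos: [472.4, -415.0, 33.1]
tcp_rot: [0.267, 0.964, 0.0, -0.0]
ft_force: [1.2, -0.1, -0.4]
finger_gap: 13.0
gripper_force: 59.1
```

Emit:
arm_command(moves="0 0 0.0125 0 0 0;0 0 0.0125 0 0 0;0 0 0.0125 0 0 0")

```text
time_s: 34.88
tcp_pos: [472.4, -415.0, 32.2]
tcp_rot: [0.267, 0.964, 0.0, 0.0]
ft_force: [2.9, 0.4, 0.7]
finger_gap: 13.1
gripper_force: 59.2
```

Emit:
arm_command(moves="0 0 0.0125 0 0 0;0 0 0.0125 0 0 0;0 0 0.0125 0 0 0")

```text
time_s: 35.13
tcp_pos: [472.5, -415.1, 32.1]
tcp_rot: [0.267, 0.964, -0.0, 0.0]
ft_force: [0.1, 3.7, 12.8]
finger_gap: 13.2
gripper_force: 60.9
```

Emit:
arm_command(moves="0 0 0 0 0 0;0 0 0 0 0 0;0 0 0 0 0 0;0 0 0 0 0 0", jaw=40)

```text
time_s: 35.47
tcp_pos: [472.2, -415.0, 31.0]
tcp_rot: [0.267, 0.964, 0.0, -0.0]
ft_force: [-0.3, 0.0, 0.2]
finger_gap: 39.8
gripper_force: 0.0
```

Emit:
arm_command(moves="0 0 -0.2 0 0 0;0 0 -0.6 0 0 0;0 0 -1 0 0 0;0 0 -1 0 0 0;0 0 -1 0 0 0")

```text
time_s: 35.88
tcp_pos: [473.0, -415.8, 112.7]
tcp_rot: [0.267, 0.964, -0.001, 0.001]
ft_force: [-0.6, 0.1, -1.2]
finger_gap: 39.7
gripper_force: 0.0
```

Emit:
arm_command(moves="0 0 -0.8 0 0 0;0 0 -0.8 0 0 0;0 0 -0.8 0 0 0;0 0 -0.8 0 0 0")

```text
time_s: 36.22
tcp_pos: [472.6, -415.2, 175.1]
tcp_rot: [0.267, 0.964, -0.0, 0.0]
ft_force: [-0.2, 0.3, -1.3]
finger_gap: 40.3
gripper_force: 0.0
```

Emit:
arm_command(moves="1 -0.6 0 0 0 0;1 -0.6 0 0 0 0;1 -0.6 0 0 0 0;1 -0.6 0 0 0 0;1 -0.6 0 0 0 0;1 -0.6 0 0 0 0")

```text
time_s: 36.72
tcp_pos: [379.6, -414.9, 174.4]
tcp_rot: [0.267, 0.964, 0.0, -0.0]
ft_force: [0.4, -0.6, -0.5]
finger_gap: 40.4
gripper_force: 0.0
```

Run:
```python
from needle import *
t=imaging.grab_frame("top");s=imaging.grab_frame("side");cv2.imwrite("pics/top16_raw.png",t);cv2.imwrite("pics/side16_raw.png",s)
o=np.zeros((600,800,3),np.uint8);o[:300,:400]=cv2.resize(t,(400,300),interpolation=cv2.INTER_AREA);o[:300,400:]=cv2.resize(s,(400,300),interpolation=cv2.INTER_AREA)
o[300:,:300]=crop(s,262,260,50,50,6);o[300:,300:600]=crop(t,255,155,40,40,8)[:300,:300];o[300:500,600:]=crop(s,245,195,25,25,8)
cv2.imwrite("pics/c16.png",o);print(env.state()["time_s"],env.state()["tcp_pos"])
a=cv2.cvtColor(cv2.imread("pics/side0_raw.png"),6);b=cv2.cvtColor(s,6);print(a[266:300:6,276:294]);print(b[266:300:6,276:294])
```

```text
36.8167 [ 379.90623009 -414.84430479  174.55467087]
[[ 57  57  56  56  56  56  57  55  55  54  55  56  56  56  57  56  56  57]
 [ 55  56  53  58  98 173 223 239 241 241 241 236 213 159  87  56  54  55]
 [ 55  56  54  59  90 126 139 143 144 142 143 145 130  98  66  55  55  57]
 [ 55  55  54  58  88 131 155 160 159 159 159 153 134 100  66  55  55  56]
 [ 77 127 179 211 212 187 164 158 159 159 157 152 151 164 164 137  97  67]
 [242 242 241 241 229 190 153 151 155 155 154 149 147 171 207 233 242 243]]
[[ 56  55  55  55  56  55  55  55  55  54  56  56  55  56  56  56  54  55]
 [ 53  51  50  66 134 200 234 241 240 239 239 227 186 113  59  52  54  54]
 [ 44  44  42  57 100 136 149 150 150 150 149 139 110  69  50  52  54  53]
 [ 45  43  43  60 105 146 159 160 160 160 158 146 115  72  44  44  44  46]
 [ 52  83 118 143 151 154 158 160 159 158 157 159 181 199 181 138  91  58]
 [178 177 181 187 181 162 153 156 157 158 155 150 158 190 223 239 243 243]]
```

View pics/c16.png

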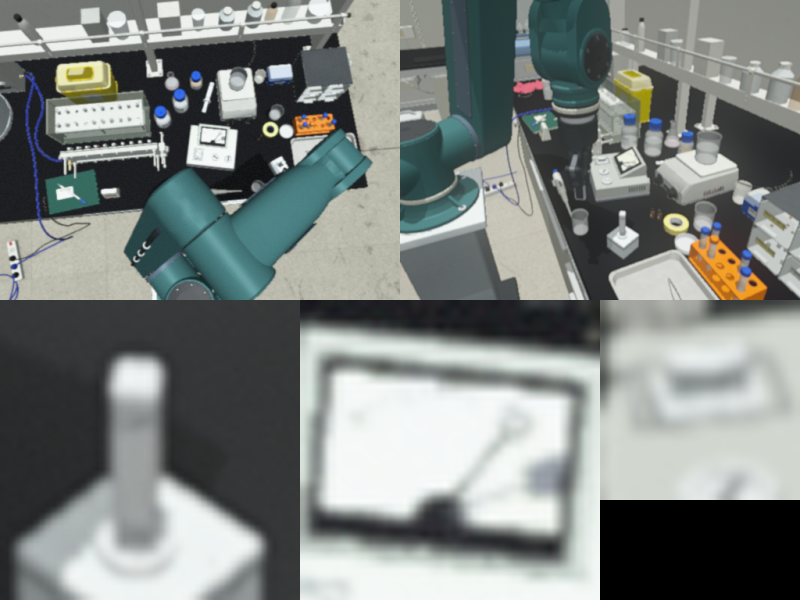

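Final crop: the tool is upright with its collar on the stand, the needle tip is centred in the bracket, the block is flush, and the gripper is clear. Signing off.

```bash
python3 -c "
from bench import job
print(job.sign_off())"
```

```text
the job is handed in; nothing more can be done
None
```

The job is handed in: the block is flush in the well, the needle is centred in the bracket with the zero trimmer unchanged, and the tool is back upright in its stand; the larger look-alike tool behind the photometer looks to have toppled early in the run, though the arm was never near it.

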